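Pack iced gingerbread hearts in the presentation case

TASK

Swing the case's lid up out of the way and lay every iced gingerbread heart flat in a pocket of its own, iced side up. Then shut the lid fully and only after that swing the brass catch over it until it rests in its catch. Leave the plain, un-iced heart, the bottle and the bowl where they are.

Things in the scene. Friction and masses are not known exactly. Their poses are not given: they have to be found in the camera images.
- heart1: finished gingerbread heart (may be absent): brown, white icing line and white dots on top; 71 mm long (x), 60 wide (y), 20 thick, about 60 g. Origin: centre of its underside. z up out of the iced face; x points from the tip (x = -35 mm) to the two lobes (+35). Flanks are straight and parallel, 60 mm apart, from x = -5 to +20 mm: grip there, at x = +7.5 mm, near its centre of mass
- heart2: finished gingerbread heart (may be absent): brown, white icing line and pink dots on top; 71 mm long (x), 60 wide (y), 20 thick, about 60 g. Origin: centre of its underside. z up out of the iced face; x points from the tip (x = -35 mm) to the two lobes (+35). Flanks are straight and parallel, 60 mm apart, from x = -5 to +20 mm: grip there, at x = +7.5 mm, near its centre of mass
- heart3: finished gingerbread heart (may be absent): brown, white icing line and yellow dots on top; 71 mm long (x), 60 wide (y), 20 thick, about 60 g. Origin: centre of its underside. z up out of the iced face; x points from the tip (x = -35 mm) to the two lobes (+35). Flanks are straight and parallel, 60 mm apart, from x = -5 to +20 mm: grip there, at x = +7.5 mm, near its centre of mass
- heart4: finished gingerbread heart (may be absent): brown, white icing line and pale blue dots on top; 71 mm long (x), 60 wide (y), 20 thick, about 60 g. Origin: centre of its underside. z up out of the iced face; x points from the tip (x = -35 mm) to the two lobes (+35). Flanks are straight and parallel, 60 mm apart, from x = -5 to +20 mm: grip there, at x = +7.5 mm, near its centre of mass
- heart5: finished gingerbread heart (may be absent): brown, white icing line and green dots on top; 71 mm long (x), 60 wide (y), 20 thick, about 60 g. Origin: centre of its underside. z up out of the iced face; x points from the tip (x = -35 mm) to the two lobes (+35). Flanks are straight and parallel, 60 mm apart, from x = -5 to +20 mm: grip there, at x = +7.5 mm, near its centre of mass
- plain: undecorated gingerbread heart, plain brown with no icing, stays on the table. Same shape, size and axes as the iced ones: a 26 by 60 mm block (x = -5.5 to 20.5), two lobes of 15 mm radius about (20.5, +-15), and a tip whose two straight edges meet at a right angle
- case: case fixed on the table: wooden tray 258 (x) by 194 mm (y), rim and 6 mm dividers 23 mm high, red floor 10 mm high; 3 by 2 pockets, each 78 (x) by 88 mm (y), 13 mm deep: a heart fits only with its length along case y (tip either way) and stands 7 mm proud of the rim. Origin: centre of the underside, z up. Lid hinged on the +y edge; handle and catch on the -y side
- pocket0 (a point): centre of the floor of pocket 0 of the case (-x column, -y row), 10 mm above the table; axes as the case's
- pocket1 (a point): centre of the floor of pocket 1 of the case (middle column, -y row), 10 mm above the table; axes as the case's
- pocket2 (a point): centre of the floor of pocket 2 of the case (+x column, -y row), 10 mm above the table; axes as the case's
- pocket3 (a point): centre of the floor of pocket 3 of the case (-x column, +y row), 10 mm above the table; axes as the case's
- pocket4 (a point): centre of the floor of pocket 4 of the case (middle column, +y row), 10 mm above the table; axes as the case's
- pocket5 (a point): centre of the floor of pocket 5 of the case (+x column, +y row), 10 mm above the table; axes as the case's
- lid (a joint): clear-topped lid with wooden sides: 0 = shut on the tray, opens upward to 1.95 rad, leaning back past vertical (1.57). Stiff hinge: it stays at any angle it is left at; moving the handle takes 1 to 5 N. Shut, its top is 49 mm above the table. 0.25 kg
- lid_handle (a point): middle of the lid's handle: a 12 mm round steel bar, 90 mm long, parallel to the hinge (case x), 40 mm outside the lid's -y edge on two legs (34 mm free gap to the lid); 35 mm above the table when shut. It can be pinched from above and turns in the fingers as the lid swings. 234 mm from the hinge line
- lid_hinge (a point): point on the lid's hinge axis (along case x) facing the handle's middle, 23 mm above the table. With the lid at angle a the handle lies from here at case y -(0.234 cos a - 0.012 sin a) and height 0.234 sin a + 0.012 cos a
- latch (a joint): swing catch: flat brass arm turning about an upright post beside the case's -y edge. 0 = closed: arm points along the case's +y over the shut lid and rests in the brass catch on the lid (a stop). Grows to 2.5 rad as it swings out: at 1.57 the arm points along the case's +x. Light friction (0.4 N at the knob); stays where it is left
- latch_knob (a point): centre of the top of the black knob on the end of the catch arm: upright round knob 18 mm in diameter, 34 mm tall, top 98 mm above the table, 78 mm from the pivot
- latch_pivot (a point): pivot axis (vertical) of the catch arm, 64 mm above the table (arm's top face)
- bottle: bystander: white icing bottle with red cap, 54 mm in diameter, 150 mm tall; origin at the centre of its base
- bowl: bystander: blue bowl, 110 mm across, 50 mm tall; origin at the centre of its base

How it is judged:
By the outcome, as a careful person would: the job done as asked, in the order asked, and still so for the second after the job is handed in, with the robot touching nothing.
Of heart1, heart2, heart3, heart4, heart5 only 3 to 5 are there at a start; the rules pass over those that are not, and their reading is None.
At some moment in a run one of heart1, heart2, heart3, heart4, heart5 may be knocked a few centimetres aside while the robot is not near it.
Once in a run the grip may slacken for a moment while it holds something.
It also fails if it takes over 210 s, if anything falls off the work surface, if the arm or the gripper's body presses on something with over 40 N, if the wrist force passes 120 N, or if a joint passes its speed limit or range.

ROBOT

A 6-joint arm with a two-finger parallel gripper is mounted at the origin on the work surface. World frame = base frame: x ahead of the robot, y to its left, z up, the work surface at z = 0. Lengths are in m, angles in rad, forces in N, time in s.
With the tool pointing down it reaches from about 0.3 to 0.875 m from the base axis. Payload 6.4 kg.
Tool frame: the origin (TCP) lies on the centre line of the jaws, within the pads' length; the fingertips stand 17 mm ahead of it and the grasp point (between the pads) lies 2 mm behind it (tcp_to_tips is the distance from the TCP to the fingertips, in m); z points along the fingers, y is the line along which they close (so a half turn about z gives the same grasp; the last joint's range is limited). The gripper opens to 85 mm and grips with 20 to 120 N. Pads are 22 mm wide; open, the fingers measure 114 mm over their backs; the gripper's body (76 mm by 85 mm) begins 54 mm behind the grasp point. The pads swing forward as they close: fully open they stand 13 mm farther back than shut.
Start: joints at [1, 0.181, 1.607, -0, 1.354, -0.206], TCP at [0.205, 0.537, 0.248] pointing down, gripper open.
Joint ranges: [-2.99, 2.99], [-0.89, 2.07], [0.3, 2.58], [-1.14, 4.28], [0, 2.63], [-3.12, 3.12]. Speed limits (rad/s): [2.57, 2.57, 3.01, 3.14, 3.14, 3.14].

INTERFACE

Orientations are given as a unit quaternion [w, x, y, z].
In Python, from plant import get_state, grab_frame, camera_model, finish_job, tcp_to_tips gives the robot as it stands.
- The arm moves only by the tool arm_command, never from a script. Its arguments are lists of equal length, an entry for each row: "xyz": the shift along the tool's x, y, z as a fraction of full scale, a list of three; "rot": the turn, a rotation vector about the tool's x, y, z as a fraction of full scale, a list of three; "gripper": the opening, from -1 (shut) to 1 (fully open). In form: {"xyz": [[dx, dy, dz], ...], "rot": [[rx, ry, rz], ...], "gripper": [gripper, ...]}. A call has exactly 8 rows; each row is the pose to reach, as a shift and turn from the pose commanded when the call began, along the tool's axes at that moment, turning the shorter way round; what a row does not reach only later rows make up. Full scale, the value 1, is 200 mm for a shift and 180 degrees for a turn. A row lasts 1/10 s, in which the tool goes at most 50 mm and 8.59 degrees, less where a joint would pass 70% of its speed; a pose out of reach is approached as far as the arm can. A call with a number of a shift or a turn outside -1 to 1 is refused whole. A call with a gripper value outside its range is refused whole. The fingers move at their own pace and stop on an object; "grip_force" is the grip in N (left out, the last holds). Time passes only in rows, so rows that repeat a pose let the fingers close, or fill a call up. It gives the time, the measured TCP pose, the force, the opening and the grip force at its end, in the units of the state.
- get_state(): the state, without advancing time (a new reading comes with each control period).
- grab_frame(name): name is "scene" or "side" or "wrist"; returns (picture, depth): 400x640x3 uint8, red, green, blue; 400x640 float32, m along the optical axis (not along the pixel's ray), 0 where there is no reading.
- camera_model(name): a dict with "fx", "fy", "cx", "cy" (pixels), "distortion" ([k1, k2, p1, p2, k3] as OpenCV has them; the pictures are not rectified), "origin" and "orientation" of the camera in the world. Camera axes: x right, y up, looking along -z (the intrinsics and any distortion apply to the point x, -y, -z); pixel columns grow to the right and rows downward; lengths in m; the calibration is good to about 2 mm. A picture is of the moment at which its call begins: read the wrist's pose just before it. camera_model takes no time and is no camera call; for the wrist camera it gives the pose at the moment of the call.
- finish_job(): hands the job in; it is judged then, once.
The state is a dict: "clock": time; "joint_pos": joint angles; "qd": joint speeds; "effort": joint torques, N m; "eef_pos": TCP position; "orientation": TCP orientation; "wrist_force": force on the tool from outside, world axes, zero at the start; "ft_torque": the same for the moment, N m; "gripper_width": finger opening in m; "grasp_force": force on a finger pad.
Only numpy, scipy, OpenCV 4.12 (cv2) and the standard library are available. Lean on these libraries where they do the work, as an engineer would, in place of code of your own. Each camera call takes 0.05 s, during which the arm holds its last target. There are 200 camera calls.

## Working session

There is one attempt and no reset: what is moved stays moved. The work goes in short steps, Python scripts to look and compute and a tool call to move; the robot and the scene stay as the last step left them, time stands still between calls to the robot, and variables do not carry over. Pictures are saved under pics/ and viewed, at most 14 in all, crops included, and the job is handed in when it is done.

Besides the shell and the picture viewer there is one more tool, called after "Call:" as name(argument=value, ...), one argument or row to a line, values as JSON. arm_command: Moves the arm, as the interface text tells. Shift numbers are shares of 200 mm and turn numbers shares of 180 degrees, none past 1 either way. Its arguments: {"type":"object","properties":{"xyz":{"type":"array"},"rot":{"type":"array"},"gripper":{"type":"array"},"grip_force":{"type":"number"}},"required":["xyz","rot","gripper"]}

```bash
ls; mkdir -p pics; cat > h.py <<'E'
import numpy as np, cv2
from scipy.spatial.transform import Rotation as R
from plant import *
def Rq(q): return R.from_quat([q[1],q[2],q[3],q[0]])
def ray(m,uv):
    K=np.array([[m['fx'],0,m['cx']],[0,m['fy'],m['cy']],[0,0,1]])
    p=cv2.undistortPoints(np.array(uv,float).reshape(-1,1,2),K,np.array(m['distortion'],float)).reshape(-1,2)
    d=np.c_[p[:,0],-p[:,1],-np.ones(len(p))]
    return np.array(m['origin']),Rq(m['orientation']).apply(d)
def onplane(m,uv,z):
    o,d=ray(m,uv); t=(z-o[2])/d[:,2]; return o+d*t[:,None]
def bydepth(m,uv,dep):
    o,d=ray(m,uv); return o+d*np.array(dep).reshape(-1,1)
def cloud(m,D):
    v,u=np.mgrid[0:400,0:640]; P=bydepth(m,np.c_[u.ravel(),v.ravel()],D.ravel()); P[D.ravel()==0]=np.nan
    return P.reshape(400,640,3)
def move(tgt,yaw=None):
    "tool-axis shift numbers to reach tgt (world) from the measured pose"
    s=get_state(); r=Rq(s['orientation']); return r.inv().apply(np.array(tgt)-s['eef_pos'])/0.2
E
python3 - <<'E'
from h import *
s=get_state(); print(s, tcp_to_tips)
for n in ("scene","side","wrist"):
    m=camera_model(n); im,D=grab_frame(n); print(n,m)
    cv2.imwrite(f"pics/{n}0.png",im[:,:,::-1]); np.savez(f"{n}0.npz",im=im,D=D,m=m)
E
```

```text
pics
{'clock': 0.0, 'joint_pos': array([ 9.99694048e-01,  1.81557213e-01,  1.60799838e+00, -3.99572142e-05,
        1.35376791e+00, -2.06322930e-01]), 'qd': array([-0.0012966 , -0.00051262,  0.00268593, -0.00062257,  0.00063897,
        0.00108238]), 'effort': array([ 2.16603046e-03, -4.44874370e+01, -3.51336730e+01, -4.17078672e-05,
        9.00226791e-03,  4.78000231e-05]), 'eef_pos': array([0.2048514 , 0.53672303, 0.24737967]), 'orientation': array([-3.09942595e-04,  1.81375811e-01,  9.83413477e-01, -8.08254645e-04]), 'wrist_force': array([ 0.44084639, -0.30590802,  0.55257043]), 'ft_torque': array([-0.04179518,  0.00889888, -0.02341566]), 'grasp_force': 0.0, 'gripper_width': 0.08532024913183492} 0.017
scene {'fx': 488.76248959133966, 'fy': 488.76248959133966, 'cx': 316.0257841558002, 'cy': 204.32138906313867, 'distortion': array([-0.00232222,  0.        ,  0.        ,  0.        ,  0.        ]), 'origin': array([1.17721353, 0.6879932 , 1.23483327]), 'orientation': array([0.35276852, 0.12748614, 0.30216044, 0.8763565 ])}
side {'fx': 469.623068830535, 'fy': 469.623068830535, 'cx': 317.61074592500063, 'cy': 204.40309476406205, 'distortion': array([-0.132638,  0.      ,  0.      ,  0.      ,  0.      ]), 'origin': array([ 0.29718426, -0.96886426,  0.92578743]), 'orientation': array([ 0.89525968,  0.43069021, -0.05950619, -0.09733995])}
wrist {'fx': 286.0468329845718, 'fy': 286.0468329845718, 'cx': 315.52579690019604, 'cy': 204.94494022681272, 'distortion': array([0.0055544, 0.       , 0.       , 0.       , 0.       ]), 'origin': array([0.13740924, 0.56286552, 0.37202498]), 'orientation': array([ 0.81533737, -0.11799378, -0.08068575,  0.56106349])}
```

View pics/scene0.png

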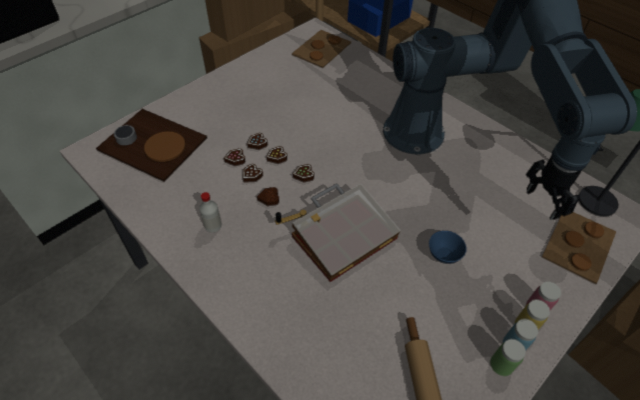

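View pics/side0.png

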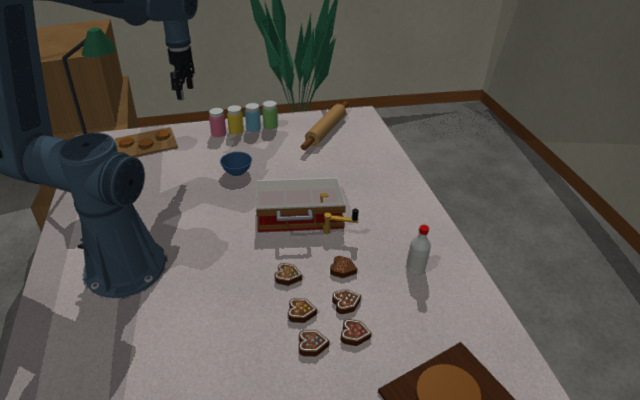

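The pictures show five iced hearts (scene px ≈ (257,141), (234,157), (277,155), (252,173), (303,173)) and the plain one at (268,196). The case is at ≈(345,232), shut, with the catch swung out and its knob at (278,217).

```bash
cat > meas.py <<'E'
from h import *
def hearts(m,im,D,zlo=0.012,zhi=0.030):
    C=cloud(m,D); z=C[...,2]
    hsv=cv2.cvtColor(im,cv2.COLOR_RGB2HSV)
    ok=(z>zlo)&(z<zhi)&(C[...,0]>0.15)&(C[...,0]<0.95)&(abs(C[...,1])<0.75)
    n,L,st,_=cv2.connectedComponentsWithStats(cv2.morphologyEx(ok.astype(np.uint8),cv2.MORPH_OPEN,np.ones((3,3))))
    out=[]
    for i in range(1,n):
        if st[i,4]<60: continue
        P=C[L==i]; x=P[:,:2]
        h=cv2.convexHull(x.astype(np.float32)).reshape(-1,2)
        (c,wh,a)=cv2.minAreaRect(h)
        out.append((st[i],x,h,c,wh,a,np.nanmedian(P[:,2]),im[L==i].mean(0)))
    return out
E
python3 - <<'E'
from meas import *
for n in ("scene","side"):
    f=np.load(n+"0.npz",allow_pickle=True); m=f['m'].item()
    print(n)
    for st,x,h,c,wh,a,z,col in hearts(m,f['im'],f['D']):
        print(st,np.round(c,3),np.round(wh,3),round(z,4),col.round())
    C=cloud(m,f['D']); z=C[...,2]
    reg=(C[...,0]>0.3)&(C[...,0]<0.95)&(abs(C[...,1])<0.4)
    for lo,hi in((0.03,0.04),(0.042,0.055),(0.058,0.07),(0.085,0.105)):
        k=reg&(z>lo)&(z<hi)
        nn,L,s,_=cv2.connectedComponentsWithStats(k.astype(np.uint8))
        for i in range(1,nn):
            if s[i,4]>15:
                P=C[L==i]; r=cv2.minAreaRect(P[:,:2].astype(np.float32)); print(lo,s[i],np.round(r[0],3),np.round(r[1],3),round(r[2],1),np.median(P[:,2]).round(4))
E
```

```text
scene
[144 132  49  33 680] [ 0.697 -0.53 ] [0.143 0.166] 0.0257 [66. 43. 24.]
[248 133  20  14 208] [ 0.444 -0.344] [0.067 0.065] 0.0205 [60. 51. 45.]
[121 138  17  12  94] [ 0.786 -0.639] [0.037 0.054] 0.0172 [45. 39. 35.]
[267 146  21  16 225] [ 0.447 -0.247] [0.068 0.068] 0.0206 [63. 52. 41.]
[225 149  21  14 222] [ 0.555 -0.338] [0.065 0.068] 0.0207 [63. 47. 42.]
[243 164  20  16 240] [ 0.557 -0.24 ] [0.068 0.063] 0.0208 [63. 52. 45.]
[293 164  22  16 249] [ 0.429 -0.117] [0.069 0.064] 0.0208 [60. 51. 41.]
[258 187  22  17 274] [ 0.586 -0.126] [0.067 0.067] 0.0207 [44. 25. 15.]
[432 237  29  23 244] [0.335 0.392] [0.062 0.084] 0.0221 [27. 41. 55.]
[296 238  21  24  97] [0.639 0.111] [0.102 0.013] 0.0225 [41. 25. 15.]
0.03 [205 220  17   9  33] [ 0.788 -0.142] [0.019 0.049] 65.5 0.0344
0.03 [431 234  26  13  77] [0.33  0.367] [0.031 0.082] 60.3 0.0351
0.03 [320 263  19  15  31] [0.645 0.206] [0.055 0.025] 83.3 0.037
0.042 [203 216  18  10  45] [ 0.788 -0.144] [0.021 0.052] 67.5 0.0485
0.042 [303 223  98  54 868] [0.524 0.186] [0.137 0.263] 80.7 0.0514
0.042 [429 231  25  27 108] 
[... 1515 characters left out ...]
] 18.5 0.0475
0.042 [257 177  82  10 413] [0.528 0.228] [0.054 0.258] 80.3 0.0513
0.042 [408 255  20  11  67] [ 0.772 -0.179] [0.026 0.052] 59.8 0.0476
0.058 [256 184  86  16 760] [0.518 0.156] [0.09  0.258] 82.6 0.0642
0.058 [312 209  47  14 249] [0.6   0.029] [0.045 0.134] 69.8 0.0638
0.058 [280 210  28   5 102] [0.484 0.06 ] [0.009 0.078] 81.6 0.0651
0.058 [256 212  20   4  62] [0.404 0.071] [0.008 0.055] 82.0 0.0644
0.058 [409 250  20  11  64] [ 0.77  -0.179] [0.023 0.051] 57.0 0.0642
0.085 [320 193   8   8  42] [0.577 0.082] [0.025 0.021] 75.8 0.098
0.085 [352 209   7   7  40] [ 0.647 -0.003] [0.019 0.017] 53.9 0.0948
0.085 [411 238  20  16 176] [ 0.775 -0.174] [0.038 0.051] 60.9 0.0958
```

```bash
python3 - <<'E'
import cv2,numpy as np
a=np.load("scene0.npz",allow_pickle=True)['im'][120:290,210:410]; b=np.load("side0.npz",allow_pickle=True)['im'][170:360,240:440]
f=lambda a:cv2.resize(np.clip(a.astype(float)*1.8,0,255).astype(np.uint8),(400,360),interpolation=cv2.INTER_CUBIC)
cv2.imwrite("pics/crop0.png",np.hstack([f(a),f(b)])[:,:,::-1])
E
```

```text
(no output)
```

View pics/crop0.png

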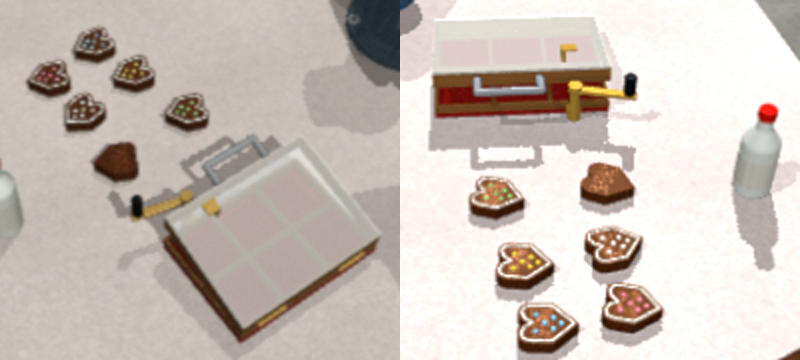

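Case lid is slightly open; tips of the hearts point roughly world +x. Hovering over the case with the wrist camera.

Call:
arm_command(
  xyz=[
    [-0.2,-0.12,-0.05],
    [-0.4,-0.24,-0.1],
    [-0.6,-0.36,-0.15],
    [-0.8,-0.475,-0.17],
    [-0.8,-0.475,-0.17],
    [-0.8,-0.475,-0.17],
    [-0.8,-0.475,-0.17],
    [-0.8,-0.475,-0.17],
  ],
  rot=[
    [0,0,0],
    [0,0,0],
    [0,0,0],
    [0,0,0],
    [0,0,0],
    [0,0,0],
    [0,0,0],
    [0,0,0],
  ],
  gripper=[1,1,1,1,1,1,1,1],
)

```text
clock: 0.95
eef_pos: [0.3197, 0.3921, 0.2819]
orientation: [-0.0, 0.18, 0.984, -0.0]
wrist_force: [-0.3, 0.1, -0.2]
gripper_width: 0.0855
grasp_force: 0.0
```

Call:
arm_command(
  xyz=[
    [-0.2,-0.12,-0.05],
    [-0.4,-0.24,-0.1],
    [-0.6,-0.36,-0.15],
    [-0.8,-0.475,-0.17],
    [-0.8,-0.475,-0.17],
    [-0.8,-0.475,-0.17],
    [-0.8,-0.475,-0.17],
    [-0.8,-0.475,-0.17],
  ],
  rot=[
    [0,0,0],
    [0,0,0],
    [0,0,0],
    [0,0,0],
    [0,0,0],
    [0,0,0],
    [0,0,0],
    [0,0,0],
  ],
  gripper=[1,1,1,1,1,1,1,1],
)

```text
clock: 1.75
eef_pos: [0.4352, 0.2469, 0.3159]
orientation: [-0.0, 0.18, 0.984, -0.0]
wrist_force: [0.7, -0.3, -0.3]
gripper_width: 0.085
grasp_force: 0.0
```

Call:
arm_command(
  xyz=[
    [-0.2,-0.12,-0.05],
    [-0.4,-0.24,-0.1],
    [-0.6,-0.36,-0.15],
    [-0.8,-0.475,-0.17],
    [-0.8,-0.475,-0.17],
    [-0.8,-0.475,-0.17],
    [-0.8,-0.475,-0.17],
    [-0.8,-0.475,-0.17],
  ],
  rot=[
    [0,0,0],
    [0,0,0],
    [0,0,0],
    [0,0,0],
    [0,0,0],
    [0,0,0],
    [0,0,0],
    [0,0,0],
  ],
  gripper=[1,1,1,1,1,1,1,1],
)

```text
clock: 2.55
eef_pos: [0.551, 0.1014, 0.3502]
orientation: [-0.0, 0.18, 0.984, 0.0]
wrist_force: [-0.7, 0.4, 0.3]
gripper_width: 0.0856
grasp_force: 0.0
```

```bash
python3 - <<'E'
from meas import *
m=camera_model("wrist"); im,D=grab_frame("wrist"); print(m['origin'],Rq(m['orientation']).apply([0,0,-1]))
cv2.imwrite("pics/w1.png",im[:,:,::-1]); np.savez("w1.npz",im=im,D=D,m=m)
C=cloud(m,D); z=C[...,2]
for st,x,h,c,wh,a,zz,col in hearts(m,im,D):
        print(st,np.round(c,3),np.round(wh,3),round(zz,4),col.round())
E
```

```text
[0.48338311 0.12712313 0.47473501] [ 0.26465494 -0.09968826 -0.95917674]
[549 104  10  14  76] [0.596 0.463] [0.003 0.02 ] 0.0246 [43. 33. 25.]
[595 106  14  11  98] [0.623 0.532] [0.003 0.015] 0.0227 [50. 38. 25.]
[ 136  126   41   46 1400] [ 0.436 -0.122] [0.061 0.069] 0.0188 [75. 63. 48.]
[580 131  13  14 115] [0.654 0.507] [0.01 0.02] 0.0228 [48. 36. 22.]
[  69  161   44   44 1310] [ 0.437 -0.245] [0.065 0.066] 0.0187 [67. 52. 38.]
[  19  185   45   43 1313] [ 0.443 -0.344] [0.067 0.067] 0.0187 [48. 40. 34.]
[279 190   9  12  63] [0.576 0.035] [0.011 0.019] 0.0178 [71. 55. 27.]
[ 180  212   38   40 1077] [ 0.577 -0.122] [0.065 0.065] 0.0186 [51. 24. 12.]
[ 110  222   42   40 1136] [ 0.554 -0.241] [0.067 0.068] 0.0192 [82. 66. 57.]
[  62  240   40   36 1047] [ 0.556 -0.339] [0.061 0.067] 0.0191 [80. 58. 51.]
[218 315  25  16 165] [ 0.765 -0.149] [0.05  0.019] 0.0217 [80. 81. 75.]
[   0  324   61   57 2210] [ 0.675 -0.552] [0.081 0.143] 0.0246 [78. 45. 19.]
[  0 387   9  10  65] [ 0.749 -0.654] [0.019 0.006] 0.0191 [39. 41. 42.]
```

View pics/w1.png

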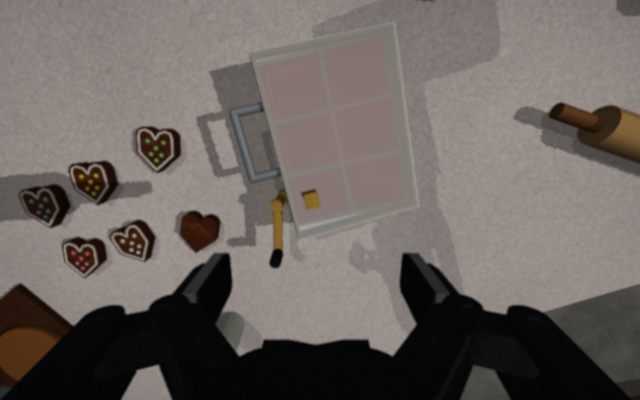

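Wrist view: lid corners ≈(250,55), (395,22), (420,205), (300,238). Handle bar runs (233,110)–(250,180), catch pivot (281,197), knob (275,258). Now the case frame and lid angle.

```bash
python3 - <<'E'
from h import *
f=np.load("w1.npz",allow_pickle=True); m=f['m'].item(); C=cloud(m,f['D'])
msk=np.zeros((400,640),np.uint8); cv2.fillPoly(msk,[np.array([[275,70],[385,45],[405,195],[335,215]])],1)
P=C[msk>0]; P=P[np.isfinite(P[:,0])]; 
for _ in range(4):
    A=np.c_[P[:,:2],np.ones(len(P))]; c=np.linalg.lstsq(A,P[:,2],rcond=None)[0]; r=P[:,2]-A@c; P=P[abs(r)<max(0.003,np.std(r)*1.5)]
g=-c[:2]; ang=np.arctan(np.hypot(*g)); yaw_y=np.arctan2(g[1],g[0]); print("plane",c,"ang",ang,"ydir deg",np.degrees(yaw_y),len(P),np.std(r))
# lid outline: bright-ish/anything higher than plane-5mm in big region
S=np.abs(C[...,2]-(C[...,0]*c[0]+C[...,1]*c[1]+c[2]))<0.006
S&=(C[...,2]>0.035)
n,L,st,_=cv2.connectedComponentsWithStats(cv2.morphologyEx(S.astype(np.uint8),cv2.MORPH_OPEN,np.ones((7,7))))
i=1+np.argmax(st[1:,4]); print(st[i])
Q=C[L==i]; th=yaw_y-np.pi/2
for t in (th,np.radians(-7.6)):
    ex=np.array([np.cos(t),np.sin(t)]); ey=np.array([-ex[1],ex[0]])
    print("yaw",np.degrees(t),"x ext",np.percentile(Q[:,:2]@ex,[0.3,99.7]),"y ext",np.percentile(Q[:,:2]@ey,[0.3,99.7]))
r=cv2.minAreaRect(Q[:,:2].astype(np.float32)); print(r)
# handle bar
for p in [(233,110),(236,125),(241,145),(245,162),(250,178)]:
    w=C[p[1]-2:p[1]+3,p[0]-4:p[0]+5].reshape(-1,3); w=w[np.isfinite(w[:,2])]; k=w[w[:,2]>0.05]; print(p,k.max(0) if len(k)==0 else np.median(k,0),len(k))
for nm,(x0,x1,y0,y1),lo in (("knob",(262,290,235,272),0.085),("arm",(262,292,190,262),0.058)):
    w=C[y0:y1,x0:x1].reshape(-1,3); k=w[w[:,2]>lo]; print(nm,np.median(k,0),k.min(0),k.max(0),len(k))
for nm in("scene","side"):
    g=np.load(nm+"0.npz",allow_pickle=True); Cc=cloud(g['m'].item(),g['D'])
    k=Cc.reshape(-1,3); k=k[np.isfinite(k[:,0])]; 
    kk=k[(abs(k[:,0]-.65)<.03)&(abs(k[:,1])<.03)&(k[:,2]>.08)]; print(nm,"knob",np.median(kk,0),kk.min(0),kk.max(0))
E
```

```text
plane [-0.02550491 -0.18525127  0.107428  ] ang 0.18486367811033108 ydir deg 82.16094992768856 14340 0.000792223314322945
[  252    23   167   215 25309]
yaw -7.8390500723114425 x ext [0.36419464 0.61965253] y ext [0.13066832 0.31993335]
yaw -7.6 x ext [0.36518302 0.62057148] y ext [0.12863254 0.317937  ]
((0.5182812213897705, 0.15578290820121765), (0.19172118604183197, 0.25775283575057983), 82.11774444580078)
(233, 110) [0.43335098 0.03193625 0.08136791] 42
(236, 125) [0.45154526 0.02802122 0.08196397] 41
(241, 145) [0.47760919 0.02349875 0.08178143] 37
(245, 162) [0.50076363 0.01965971 0.08193787] 31
(250, 178) [0.52326789 0.01695763 0.08229744] 32
knob [0.64640669 0.00175003 0.09619911] [ 0.63935622 -0.00792148  0.08528396] [0.65647503 0.00924024 0.09805785] 142
arm [0.60701778 0.01760855 0.06527706] [ 0.5560798  -0.00631007  0.05806876] [0.65975986 0.06179443 0.09805785] 732
scene knob [0.65269351 0.00513193 0.09602667] [ 0.64101378 -0.00591575  0.08032633] [0.65912886 0.0127568  0.1027623 ]
side knob [ 0.64665551 -0.00604567  0.09413665] [ 0.63912981 -0.01452835  0.08032273] [0.6566301  0.00516168 0.09936757]
```

Call:
arm_command(
  xyz=[
    [0.041,-0.1,0.18],
    [0.082,-0.2,0.38],
    [0.123,-0.3,0.57],
    [0.164,-0.4,0.76],
    [0.203,-0.494,0.95],
    [0.203,-0.494,0.95],
    [0.203,-0.494,0.95],
    [0.203,-0.494,0.95],
  ],
  rot=[
    [0,0,-0.03],
    [0,0,-0.06],
    [0,0,-0.0717],
    [0,0,-0.0717],
    [0,0,-0.0717],
    [0,0,-0.0717],
    [0,0,-0.0717],
    [0,0,-0.0717],
  ],
  gripper=[-0.15,-0.15,-0.15,-0.15,-0.15,-0.15,-0.15,-0.15],
)

```text
clock: 3.4
eef_pos: [0.4808, 0.0223, 0.1627]
orientation: [0.002, 0.069, 0.998, -0.0]
wrist_force: [0.2, -1.1, 0.2]
gripper_width: 0.0363
grasp_force: 0.0
```

```bash
python3 - <<'E'
from h import *
s=get_state(); print(s['eef_pos'],s['orientation'],s['gripper_width'],s['joint_pos'])
def tips(im,D,m,p,q,w):
    C=cloud(m,D)[220:,:]; t=Rq(q).inv().apply(C.reshape(-1,3)-p); t=t[np.isfinite(t[:,0])&(abs(t[:,0])<0.02)&(abs(t[:,1])<0.07)&(t[:,2]<0.03)]
    for sg in(-1,1):
        k=t[t[:,1]*sg>0]; print(w,sg,len(k),"max z",np.sort(k[:,2])[-5:], "inner y",np.percentile(k[k[:,2]>0][:,1]*sg,[1,99]))
f=np.load("w1.npz",allow_pickle=True); tips(f['im'],f['D'],f['m'].item(),[0.551,0.1014,0.3502],[0,.18,.984,0],"open")
m=camera_model("wrist"); im,D=grab_frame("wrist"); tips(im,D,m,s['eef_pos'],s['orientation'],"36")
C=cloud(m,D)
# handle bar now: in case axes
th=np.radians(-7.84); ex=np.array([np.cos(th),np.sin(th)]); ey=np.array([-ex[1],ex[0]])
k=C.reshape(-1,3); k=k[np.isfinite(k[:,0])]; u=k[:,:2]@ex; v=k[:,:2]@ey
b=(u>.40)&(u<.54)&(abs(v-.088)<.015)&(k[:,2]>.07)&(k[:,2]<.1)
print("bar",b.sum(),u[b].min(),u[b].max(),np.percentile(v[b],[2,50,98]),np.percentile(k[b,2],[50,95]))
print(s['eef_pos'][:2]@ex,s['eef_pos'][:2]@ey)
cv2.imwrite("pics/w2.png",im[:,:,::-1])
E
```

```text
[0.48079366 0.02231418 0.16267778] [ 2.18025968e-03  6.92728782e-02  9.97595354e-01 -1.54062016e-04] 0.036268389588290165 [-2.01054931e-01  6.67327764e-02  1.91990276e+00  2.92747558e-04
  1.15059392e+00 -1.63331296e+00]
open -1 21234 max z [0.00463227 0.00483092 0.00533026 0.00550528 0.00566634] inner y [0.04217855 0.04833969]
open 1 21200 max z [0.00474511 0.0048806  0.00491581 0.00513428 0.00563681] inner y [0.0424148  0.04802909]
36 -1 21249 max z [0.01639177 0.01658267 0.01679759 0.01724191 0.0172484 ] inner y [0.01773158 0.03122412]
36 1 21412 max z [0.01621162 0.01640662 0.01655917 0.01658809 0.01722763] inner y [0.01826005 0.03148149]
bar 2319 0.42106295382375913 0.5223184593453556 [0.08248281 0.08914209 0.10207848] [0.08156522 0.08333177]
0.4732557982099409 0.08768933198715809
```

View pics/w2.png

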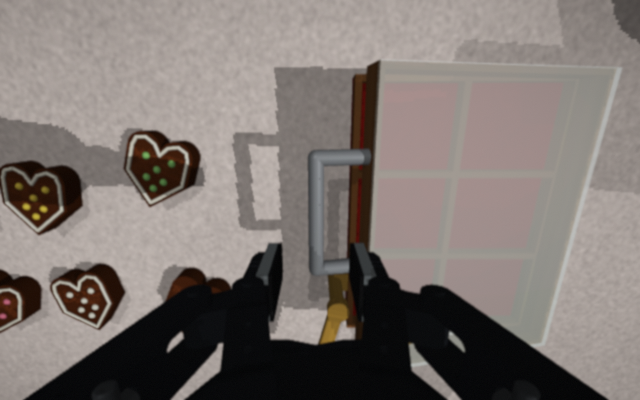

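Call:
arm_command(
  xyz=[
    [0,0.004,0.2],
    [0,0.004,0.435],
    [0,0.004,0.435],
    [0,0.004,0.435],
    [0,0.004,0.435],
    [0,0.004,0.435],
    [0,0.004,0.435],
    [0,0.004,0.435],
  ],
  rot=[
    [0,0,0],
    [0,0,0],
    [0,0,0],
    [0,0,0],
    [0,0,0],
    [0,0,0],
    [0,0,0],
    [0,0,0],
  ],
  gripper=[-0.15,-0.15,-0.15,-1,-1,-1,-1,-1],
  grip_force=25,
)

```text
clock: 4.25
eef_pos: [0.481, 0.0222, 0.0752]
orientation: [0.003, 0.07, 0.998, -0.0]
wrist_force: [4.5, -1.6, 1.2]
gripper_width: 0.0114
grasp_force: 24.7
```

```bash
python3 - <<'E'
from h import *
s=get_state(); print(s['eef_pos'],s['orientation'],s['gripper_width'],s['grasp_force'],s['wrist_force'])
a0=.185
y=lambda a:-(.234*np.cos(a)-.012*np.sin(a)); h=lambda a:.234*np.sin(a)+.012*np.cos(a)
A=np.linspace(a0,1.85,19)[1:]
for i in range(0,18,6):
    b=a0 if i==0 else A[i-1]
    print([[0,round((y(a)-y(b))/.2,3),round(-(h(a)-h(b))/.2,3)] for a in A[i:i+6]])
E
```

```text
[0.48096316 0.02218215 0.07522579] [ 2.65178030e-03  6.97429139e-02  9.97561407e-01 -3.66140683e-04] 0.011448484661802802 24.69140589237213 [ 4.45807028 -1.61443856  1.19352862]
[[0, np.float64(0.03), np.float64(-0.104)], [0, np.float64(0.07), np.float64(-0.205)], [0, np.float64(0.119), np.float64(-0.302)], [0, np.float64(0.176), np.float64(-0.393)], [0, np.float64(0.242), np.float64(-0.479)], [0, np.float64(0.315), np.float64(-0.559)]]
[[0, np.float64(0.08), np.float64(-0.073)], [0, np.float64(0.167), np.float64(-0.137)], [0, np.float64(0.26), np.float64(-0.194)], [0, np.float64(0.357), np.float64(-0.241)], [0, np.float64(0.458), np.float64(-0.28)], [0, np.float64(0.563), np.float64(-0.309)]]
[[0, np.float64(0.107), np.float64(-0.019)], [0, np.float64(0.215), np.float64(-0.028)], [0, np.float64(0.323), np.float64(-0.028)], [0, np.float64(0.431), np.float64(-0.017)], [0, np.float64(0.537), np.float64(0.004)], [0, np.float64(0.641), np.float64(0.034)]]
```

Bar gripped (11.4 mm). Swing the lid up along its arc.

Call:
arm_command(
  xyz=[
    [0,0.03,-0.104],
    [0,0.07,-0.205],
    [0,0.119,-0.302],
    [0,0.176,-0.393],
    [0,0.242,-0.479],
    [0,0.315,-0.559],
    [0,0.315,-0.559],
    [0,0.315,-0.559],
  ],
  rot=[
    [0,0,0],
    [0,0,0],
    [0,0,0],
    [0,0,0],
    [0,0,0],
    [0,0,0],
    [0,0,0],
    [0,0,0],
  ],
  gripper=[-1,-1,-1,-1,-1,-1,-1,-1],
)

```text
clock: 5.05
eef_pos: [0.4893, 0.0828, 0.1883]
orientation: [0.003, 0.069, 0.998, -0.003]
wrist_force: [-2.6, -12.6, 12.9]
gripper_width: 0.0109
grasp_force: 25.8
```

Call:
arm_command(
  xyz=[
    [0,0.08,-0.073],
    [0,0.167,-0.137],
    [0,0.26,-0.194],
    [0,0.357,-0.241],
    [0,0.458,-0.28],
    [0,0.563,-0.309],
    [0,0.563,-0.309],
    [0,0.563,-0.309],
  ],
  rot=[
    [0,0,0],
    [0,0,0],
    [0,0,0],
    [0,0,0],
    [0,0,0],
    [0,0,0],
    [0,0,0],
    [0,0,0],
  ],
  gripper=[-1,-1,-1,-1,-1,-1,-1,-1],
)

```text
clock: 5.85
eef_pos: [0.505, 0.1969, 0.2502]
orientation: [0.003, 0.069, 0.998, 0.0]
wrist_force: [0.7, -2.0, 12.2]
gripper_width: 0.0109
grasp_force: 27.0
```

Call:
arm_command(
  xyz=[
    [0,0.107,-0.019],
    [0,0.215,-0.028],
    [0,0.323,-0.028],
    [0,0.431,-0.017],
    [0,0.537,0.004],
    [0,0.641,0.034],
    [0,0.641,0.034],
    [0,0.641,0.034],
  ],
  rot=[
    [0,0,0],
    [0,0,0],
    [0,0,0],
    [0,0,0],
    [0,0,0],
    [0,0,0],
    [0,0,0],
    [0,0,0],
  ],
  gripper=[-1,-1,-1,-1,-1,-1,-1,-1],
)

```text
clock: 6.65
eef_pos: [0.5221, 0.3245, 0.2409]
orientation: [0.001, 0.069, 0.998, 0.001]
wrist_force: [4.0, 2.0, 1.3]
gripper_width: 0.011
grasp_force: 27.2
```

Call:
arm_command(
  xyz=[
    [0,0,0],
    [0,0,0],
    [0,0,-0.1],
    [0,0,-0.3],
    [0,0,-0.3],
    [0,0,-0.3],
    [0,0,-0.3],
    [0,0,-0.3],
  ],
  rot=[
    [0,0,0],
    [0,0,0],
    [0,0,0],
    [0,0,0],
    [0,0,0],
    [0,0,0],
    [0,0,0],
    [0,0,0],
  ],
  gripper=[-0.2,-0.2,-0.2,-0.2,-0.2,-0.2,-0.2,-0.2],
)

```text
clock: 7.45
eef_pos: [0.5203, 0.3231, 0.2985]
orientation: [-0.001, 0.07, 0.998, -0.001]
wrist_force: [-0.7, -0.3, -0.5]
gripper_width: 0.0342
grasp_force: 0.0
```

Call:
arm_command(
  xyz=[
    [0,-0.25,0],
    [0,-0.5,0],
    [0,-0.75,0],
    [0,-1,0],
    [0,-1,0],
    [0,-1,0],
    [0,-1,0],
    [0,-1,0],
  ],
  rot=[
    [0,0,0],
    [0,0,0],
    [0,0,0],
    [0,0,0],
    [0,0,0],
    [0,0,0],
    [0,0,0],
    [0,0,0],
  ],
  gripper=[0.6,0.6,0.6,0.6,0.6,0.6,0.6,0.6],
)

```text
clock: 8.25
eef_pos: [0.4931, 0.1267, 0.2997]
orientation: [-0.0, 0.069, 0.998, 0.0]
wrist_force: [-0.1, 0.0, 0.1]
gripper_width: 0.0685
grasp_force: 0.0
```

Call:
arm_command(
  xyz=[
    [0,-0.25,0],
    [0,-0.5,0],
    [0,-0.75,0],
    [0,-1,0],
    [0,-1,0],
    [0,-1,0],
    [0,-1,0],
    [0,-1,0],
  ],
  rot=[
    [0,0,0],
    [0,0,0],
    [0,0,0],
    [0,0,0],
    [0,0,0],
    [0,0,0],
    [0,0,0],
    [0,0,0],
  ],
  gripper=[0.6,0.6,0.6,0.6,0.6,0.6,0.6,0.6],
)

```text
clock: 9.05
eef_pos: [0.4657, -0.0708, 0.3]
orientation: [-0.0, 0.068, 0.998, 0.0]
wrist_force: [-0.5, 0.6, -0.4]
gripper_width: 0.0683
grasp_force: 0.0
```

```bash
cat >> meas.py <<'E'
def pose(x):
    "heart centre/axis: farthest top-face point from centroid = tip, axis refined by symmetry of hull flanks"
    c=x.mean(0)
    d=x-c; r=np.hypot(*d.T); t=d[r>np.percentile(r,99)].mean(0); a0=np.arctan2(*(-t)[::-1])
    best=None
    for a in a0+np.radians(np.arange(-12,12.1,.5)):   # width across the flanks is least when aligned
        e=np.array([np.cos(a),np.sin(a)]); w=(x-c)@np.array([-e[1],e[0]]); wd=np.percentile(w,99.5)-np.percentile(w,.5)
        l=(x-c)@e
        # tip centred between the flanks
        tp=w[l<np.percentile(l,1.5)].mean()-(np.percentile(w,99.5)+np.percentile(w,.5))/2
        s=wd+abs(tp)
        if best is None or s<best[0]: best=(s,a,wd,np.percentile(l,.3),np.percentile(l,99.7),(np.percentile(w,99.5)+np.percentile(w,.5))/2)
    s,a,wd,l0,l1,wc=best; e=np.array([np.cos(a),np.sin(a)]); n=np.array([-e[1],e[0]])
    o=c+e*(l0+l1)/2+n*wc
    return o,np.degrees(a),wd,l1-l0,o+e*.0075
E
python3 - <<'E'
from meas import *
s=get_state(); print(s['eef_pos'],s['gripper_width'])
m=camera_model("wrist"); im,D=grab_frame("wrist"); cv2.imwrite("pics/w3.png",im[:,:,::-1]); np.savez("w3.npz",im=im,D=D,m=m)
for st,x,h,c,wh,a,zz,col in hearts(m,im,D,.0145,.027):
    if 600<st[4]<4000:
        o,a,wd,l,g=pose(x); print(st,"o",o.round(4),"ang %.1f w %.4f l %.4f"%(a,wd,l),"grip",g.round(4),col.round())
s=get_state(); C=cloud(m,D); t=Rq(s['orientation']).inv().apply(C[220:].reshape(-1,3)-s['eef_pos']); t=t[np.isfinite(t[:,0])&(abs(t[:,0])<.02)&(abs(t[:,1])<.07)&(t[:,2]<.03)]
print(s['gripper_width'],np.sort(t[:,2])[-8:])
E
```

```text
[ 0.46573203 -0.07077114  0.29998598] 0.06825763406600346
[ 255  129   46   51 1609] o [ 0.4347 -0.1227] ang 152.9 w 0.0589 l 0.0666 grip [ 0.428  -0.1193] [114.  93.  72.]
[ 170  151   44   49 1580] o [ 0.4453 -0.2472] ang 163.0 w 0.0591 l 0.0668 grip [ 0.4381 -0.245 ] [116.  91.  67.]
[ 103  165   46   48 1583] o [ 0.4514 -0.3455] ang 168.9 w 0.0609 l 0.0678 grip [ 0.444 -0.344] [107.  89.  78.]
[ 192  227   43   39 1139] o [ 0.554  -0.2429] ang -116.6 w 0.0644 l 0.0626 grip [ 0.5507 -0.2496] [113.  90.  76.]
[ 133  230   42   44 1286] o [ 0.556  -0.3385] ang 154.6 w 0.0592 l 0.0687 grip [ 0.5492 -0.3353] [115.  85.  74.]
[ 271  230   43   42 1229] o [ 0.5843 -0.1275] ang 146.1 w 0.0591 l 0.0671 grip [ 0.5781 -0.1233] [76. 38. 20.]
[  17  309   77   64 3066] o [ 0.6881 -0.5538] ang 140.9 w 0.0978 l 0.1344 grip [ 0.6823 -0.5491] [115.  69.  30.]
0.06826140567586865 [0.01106966 0.01108844 0.01110874 0.01130694 0.01142558 0.01175408
 0.01199366 0.01219407]
```

View pics/w3.png

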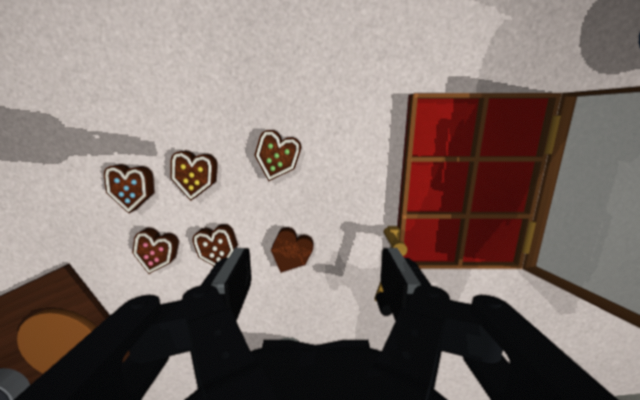

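Lid is open at right (475–640, 90–310); the case is empty, and all six hearts are at left (px green (277,155), yellow (193,173), blue (128,187), pink (154,250), white (215,245), plain (292,248)). Next: case frame from the rim, and a move planner.

```bash
cat >> h.py <<'E'
TH=np.radians(-7.84); ex=np.array([np.cos(TH),np.sin(TH)]); ey=np.array([-ex[1],ex[0]])
def xang(q): v=Rq(q).apply([1,0,0]); return np.degrees(np.arctan2(v[1],v[0]))
def plan(legs,start=None):
    "legs: (x,y,z,tool-x angle deg) absolute, tool down; prints shift and turn numbers from leg to leg"
    s=get_state(); p,a=(np.array(s['eef_pos']),xang(s['orientation'])) if start is None else (np.array(start[:3]),start[3])
    for x,y,z,b in legs:
        d=np.array([x,y,z])-p; c,n=np.cos(np.radians(a)),np.sin(np.radians(a))
        da=(b-a+180)%360-180
        print("xyz",np.round([(d[0]*c+d[1]*n)/.2,(d[0]*n-d[1]*c)/.2,-d[2]/.2],3),"rotz",round(-da/180,4),"rows",round(max(np.linalg.norm(d)/.05,abs(da)/8.59),1))
        p=np.array([x,y,z]); a=b
E
python3 - <<'E'
from meas import *
f=np.load("w3.npz",allow_pickle=True); im=f['im']; m=f['m'].item(); C=cloud(m,f['D'])
k=(C[...,2]>.017)&(C[...,2]<.028)&(C[...,0]>.33)&(C[...,0]<.7)&(C[...,1]>.05)&(C[...,1]<.36)
n,L,st,_=cv2.connectedComponentsWithStats(k.astype(np.uint8)); i=1+np.argmax(st[1:,4]); P=C[L==i]; u=P[:,:2]@ex; v=P[:,:2]@ey
print("rim",st[i],np.percentile(u,[.3,99.7]),np.percentile(v,[.3,99.7]),cv2.minAreaRect(P[:,:2].astype(np.float32)))
hs=cv2.cvtColor(im,cv2.COLOR_RGB2HSV); red=((hs[...,0]<8)|(hs[...,0]>172))&(hs[...,1]>180)&(hs[...,2]>60)&(C[...,2]<.0155)&(C[...,1]>.05)
n,L,st,ce=cv2.connectedComponentsWithStats(red.astype(np.uint8))
for i in range(1,n):
    if st[i,4]>300:
        P=C[L==i]; u=P[:,:2]@ex; v=P[:,:2]@ey; print("pocket",st[i],np.percentile(u,[1,99]),np.percentile(v,[1,99]),np.median(P[:,2]))
o=.492*ex+.219*ey; print(o)
for i in range(6): print(i,(.492+.084*(i%3-1))*ex+(.219+.047*(2*(i//3)-1))*ey)
print(xang(get_state()['orientation']))
E
```

```text
rim [ 402   92  183  179 8713] [0.36432413 0.62254683] [0.12153742 0.34162946] ((0.520547091960907, 0.16244587302207947), (0.22133158147335052, 0.2600845992565155), 82.38790893554688)
pocket [ 412   98   66   59 3434] [0.36970596 0.44654802] [0.13308699 0.21459842] 0.008905113195134678
pocket [ 480   98   67   59 3276] [0.37111922 0.44671687] [0.23000342 0.30862122] 0.009024001842245971
pocket [ 407  161   62   51 2814] [0.45653635 0.53099799] [0.13293315 0.21469226] 0.008908420208037199
pocket [ 471  161   63   51 2736] [0.45532152 0.52981096] [0.22999076 0.30902453] 0.008997569629986407
pocket [ 404  218   56   44 2193] [0.54327886 0.61507315] [0.1333648  0.21430132] 0.009061992212005154
pocket [ 463  218   59   45 2264] [0.54377617 0.6157131 ] [0.2299206 0.3093684] 0.009318229547048362
[0.51727438 0.14984063]
0 [0.4276484  0.11473815]
1 [0.51086324 0.10327994]
2 [0.59407808 0.09182174]
3 [0.44047068 0.20785952]
4 [0.52368552 0.19640131]
5 [0.60690036 0.1849431 ]
172.18419507850504
```

```bash
sed -i 's/^TH=/U0,V0=.4934,.2185\nTH=/' h.py; cat >> h.py <<'E'
def pocket(i): return (U0+.084*(i%3-1))*ex+(V0+.047*(2*(i//3)-1))*ey
def job(g,a,i,start=None,ca=82.16):
    p=pocket(i); H=(.466,-.071,.30,172.2)
    plan([(g[0],g[1],.10,a),(g[0],g[1],.0265,a),(g[0],g[1],.13,a),(p[0],p[1],.13,ca),(p[0],p[1],.0385,ca),(p[0],p[1],.13,ca),H],start)
E
python3 -c "
from h import *
job((.428,-.1193),153,0)"
```

```text
xyz [ 0.154 -0.266  1.   ] rotz 0.1066 rows 4.2
xyz [0.    0.    0.368] rotz 0.0 rows 1.5
xyz [ 0.     0.    -0.518] rotz 0.0 rows 2.1
xyz [ 0.525  1.042 -0.   ] rotz 0.3936 rows 8.2
xyz [0.    0.    0.457] rotz -0.0 rows 1.8
xyz [ 0.     0.    -0.457] rotz -0.0 rows 1.8
xyz [-0.891  0.31  -0.85 ] rotz -0.5002 rows 10.5
```

Call:
arm_command(
  xyz=[
    [0.154,-0.266,0.5],
    [0.154,-0.266,0.9],
    [0.154,-0.266,1],
    [0.154,-0.266,1],
    [0.154,-0.266,1],
    [0.154,-0.266,1],
    [0.154,-0.266,1],
    [0.154,-0.266,1],
  ],
  rot=[
    [0,0,0.107],
    [0,0,0.107],
    [0,0,0.107],
    [0,0,0.107],
    [0,0,0.107],
    [0,0,0.107],
    [0,0,0.107],
    [0,0,0.107],
  ],
  gripper=[0.85,0.85,0.85,0.85,0.85,0.85,0.85,0.85],
)

```text
clock: 9.9
eef_pos: [0.4298, -0.1216, 0.1027]
orientation: [0.002, 0.235, 0.972, -0.001]
wrist_force: [0.1, -0.4, 0.3]
gripper_width: 0.0791
grasp_force: 0.0
```

Call:
arm_command(
  xyz=[
    [0,0,0.15],
    [0,0,0.3],
    [0,0,0.368],
    [0,0,0.368],
    [0,0,0.368],
    [0,0,0.368],
    [0,0,0.368],
    [0,0,0.368],
  ],
  rot=[
    [0,0,0],
    [0,0,0],
    [0,0,0],
    [0,0,0],
    [0,0,0],
    [0,0,0],
    [0,0,0],
    [0,0,0],
  ],
  gripper=[0.85,0.85,0.85,0.85,0.2,0.2,0.2,0.2],
  grip_force=30,
)

```text
clock: 10.7
eef_pos: [0.4292, -0.1217, 0.0286]
orientation: [0.002, 0.236, 0.972, -0.0]
wrist_force: [-0.7, 1.2, 6.2]
gripper_width: 0.0585
grasp_force: 31.6
```

```bash
python3 - <<'E'
from h import *
s=get_state(); print(s['eef_pos'],s['orientation'],xang(s['orientation']),s['gripper_width'],s['grasp_force'],s['wrist_force'])
m=camera_model("wrist"); im,D=grab_frame("wrist"); cv2.imwrite("pics/w4.png",im[:,:,::-1])
C=cloud(m,D); t=Rq(s['orientation']).inv().apply(C[220:].reshape(-1,3)-s['eef_pos']); t=t[np.isfinite(t[:,0])&(abs(t[:,0])<.02)&(abs(t[:,1])<.05)&(abs(t[:,1])>.034)&(t[:,2]<.021)]
print(np.sort(t[:,2])[-12:])
E
```

```text
[ 0.42916088 -0.12169703  0.02858307] [ 1.82245998e-03  2.35526220e-01  9.71866183e-01 -4.48656809e-04] 152.7546652022644 0.05852856978830034 31.576616959646344 [-0.66531869  1.2369035   6.2113096 ]
[0.00780946 0.00823943 0.00850686 0.00864768 0.00880605 0.00890758
 0.00908374 0.00931898 0.00938567 0.00939933 0.00960231 0.00980976]
```

View pics/w4.png

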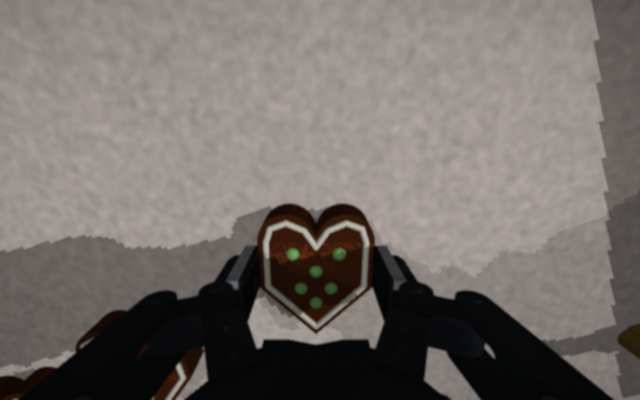

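Heart gripped squarely, iced face up (heart at px (315,265)). Lift and carry.

Call:
arm_command(
  xyz=[
    [0,0,-0.2],
    [0,0,-0.4],
    [0,0.1,-0.5],
    [0.1,0.35,-0.5],
    [0.2,0.6,-0.5],
    [0.3,0.8,-0.5],
    [0.4,0.9,-0.5],
    [0.52,0.98,-0.5],
  ],
  rot=[
    [0,0,0],
    [0,0,0],
    [0,0,0.03],
    [0,0,0.07],
    [0,0,0.11],
    [0,0,0.15],
    [0,0,0.19],
    [0,0,0.23],
  ],
  gripper=[0.2,0.2,0.2,0.2,0.2,0.2,0.2,0.2],
)

```text
clock: 11.55
eef_pos: [0.4258, 0.103, 0.1282]
orientation: [0.001, 0.566, 0.825, 0.001]
wrist_force: [0.8, -0.6, -1.5]
gripper_width: 0.0587
grasp_force: 33.4
```

```bash
python3 - <<'E'
from h import *
s=get_state(); print(s['eef_pos'],s['gripper_width'],s['grasp_force'],s['joint_pos'].round(2),pocket(0))
p=pocket(0); plan([(p[0],p[1],.13,82.16),(p[0],p[1],.0405,82.16)])
E
```

```text
[0.4257652  0.10303518 0.12820328] 0.058653538680914434 33.43949276022613 [-0.04  0.02  2.05  0.    1.07 -0.4 ] [0.42896711 0.11405185]
xyz [ 0.046  0.035 -0.009] rotz 0.1608 rows 3.4
xyz [0.    0.    0.447] rotz -0.0 rows 1.8
```

Call:
arm_command(
  xyz=[
    [0.046,0.035,0],
    [0.046,0.035,0],
    [0.046,0.035,0],
    [0.046,0.035,0],
    [0.046,0.035,0],
    [0.046,0.035,0.2],
    [0.046,0.035,0.3],
    [0.046,0.035,0.3],
  ],
  rot=[
    [0,0,0.04],
    [0,0,0.08],
    [0,0,0.12],
    [0,0,0.161],
    [0,0,0.161],
    [0,0,0.161],
    [0,0,0.161],
    [0,0,0.161],
  ],
  gripper=[0.2,0.2,0.2,0.2,0.2,0.2,0.2,0.2],
)

```text
clock: 12.35
eef_pos: [0.4259, 0.1119, 0.0647]
orientation: [-0.002, 0.752, 0.66, -0.002]
wrist_force: [-1.0, 0.2, -0.7]
gripper_width: 0.0586
grasp_force: 35.2
```

```bash
python3 - <<'E'
from h import *
s=get_state(); print(s['eef_pos'],xang(s['orientation']),s['gripper_width'],s['grasp_force'],pocket(0))
p=pocket(0); plan([(p[0],p[1],.0405,82.16)])
E
```

```text
[0.42593355 0.11194578 0.06474527] 82.53482056739065 0.05857941929817427 35.222398499026895 [0.42896711 0.11405185]
xyz [0.012 0.014 0.121] rotz 0.0021 rows 0.5
```

Call:
arm_command(
  xyz=[
    [0.05,0.014,0],
    [0.05,0.014,0],
    [0.05,0.014,0.06],
    [0.05,0.014,0.121],
    [0.05,0.014,0.121],
    [0.05,0.014,0.121],
    [0.05,0.014,0.121],
    [0.05,0.014,0.121],
  ],
  rot=[
    [0,0,0],
    [0,0,0],
    [0,0,0],
    [0,0,0],
    [0,0,0],
    [0,0,0],
    [0,0,0],
    [0,0,0],
  ],
  gripper=[0.2,0.2,0.2,0.2,0.2,0.2,0.2,0.2],
)

```text
clock: 13.15
eef_pos: [0.4323, 0.1215, 0.0425]
orientation: [0.0, 0.753, 0.658, 0.0]
wrist_force: [0.3, -0.0, -0.8]
gripper_width: 0.0586
grasp_force: 35.2
```

```bash
python3 - <<'E'
from h import *
s=get_state(); print(s['eef_pos'],xang(s['orientation']),s['gripper_width'],s['grasp_force'],s['wrist_force'],pocket(0)+.0075*ey)
m=camera_model("wrist"); im,D=grab_frame("wrist"); cv2.imwrite("pics/w5.png",im[:,:,::-1])
E
```

```text
[0.43234514 0.12147765 0.04252733] 82.357442430539 0.05856963344974117 35.22560530342162 [ 0.29224486 -0.04432225 -0.84871644] [0.42999017 0.12148175]
```

View pics/w5.png

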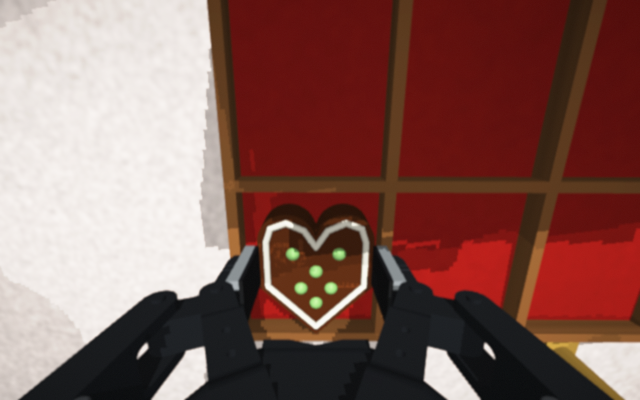

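Green heart sits within pocket 0's walls (px 262–370, pocket 240–380). Release, raise, and return to the viewing pose.

Call:
arm_command(
  xyz=[
    [0,0,0.015],
    [0,0,0.015],
    [0,0,0.015],
    [0,0,0.015],
    [0,0,0.0],
    [0,0,-0.2],
    [0,0,-0.4],
    [0,0,-0.45],
  ],
  rot=[
    [0,0,0],
    [0,0,0],
    [0,0,0],
    [0,0,0],
    [0,0,0],
    [0,0,0],
    [0,0,0],
    [0,0,0],
  ],
  gripper=[0.2,0.2,0.6,0.6,0.6,0.6,0.6,0.6],
)

```text
clock: 14.0
eef_pos: [0.4349, 0.1217, 0.1366]
orientation: [0.002, 0.753, 0.659, 0.003]
wrist_force: [0.9, 0.1, 0.7]
gripper_width: 0.0682
grasp_force: 0.0
```

Call:
arm_command(
  xyz=[
    [-0.1,0.04,-0.2],
    [-0.3,0.1,-0.4],
    [-0.5,0.2,-0.6],
    [-0.7,0.25,-0.85],
    [-0.93,0.31,-0.85],
    [-0.93,0.31,-0.85],
    [-0.93,0.31,-0.85],
    [-0.93,0.31,-0.85],
  ],
  rot=[
    [0,0,-0.047],
    [0,0,-0.094],
    [0,0,-0.141],
    [0,0,-0.188],
    [0,0,-0.235],
    [0,0,-0.282],
    [0,0,-0.329],
    [0,0,-0.376],
  ],
  gripper=[0.6,0.6,0.6,0.6,0.6,0.6,0.6,0.6],
)

```text
clock: 14.8
eef_pos: [0.4689, -0.0723, 0.3024]
orientation: [0.0, 0.262, 0.965, -0.0]
wrist_force: [0.5, 0.1, 0.0]
gripper_width: 0.0682
grasp_force: 0.0
```

Call:
arm_command(
  xyz=[
    [0,0,0],
    [0,0,0],
    [0,0,0],
    [0,0,0],
    [0,0,0],
    [0,0,0],
    [0,0,0],
    [0,0,0],
  ],
  rot=[
    [0,0,-0.047],
    [0,0,-0.094],
    [0,0,-0.124],
    [0,0,-0.124],
    [0,0,-0.124],
    [0,0,-0.124],
    [0,0,-0.124],
    [0,0,-0.124],
  ],
  gripper=[0.6,0.6,0.6,0.6,0.6,0.6,0.6,0.6],
)

```text
clock: 15.6
eef_pos: [0.4688, -0.071, 0.3023]
orientation: [-0.0, 0.072, 0.997, 0.0]
wrist_force: [0.5, 0.7, 0.0]
gripper_width: 0.0685
grasp_force: 0.0
```

```bash
cat > look.py <<'E'
from meas import *
import sys
def look(name):
    s=get_state(); print(s['clock'],s['eef_pos'].round(4),round(xang(s['orientation']),2),s['gripper_width'].round(4),s['joint_pos'].round(2))
    m=camera_model("wrist"); im,D=grab_frame("wrist"); cv2.imwrite(f"pics/{name}.png",im[:,:,::-1]); np.savez(name+".npz",im=im,D=D,m=m)
    for lo,hi in((.0145,.027),(.0245,.036)):
      for st,x,h,c,wh,a,zz,col in hearts(m,im,D,lo,hi):
        if 500<st[4]<2500:
            o,a,wd,l,g=pose(x)
            if .05<wd<.07: print(st[:4],"o",o.round(4),"uv-rel",(o@ex-U0).round(3),(o@ey-V0).round(3),"ang %.1f w %.4f l %.4f z %.4f"%(a,wd,l,zz),"grip",g.round(4))
if __name__=="__main__": look(sys.argv[1])
E
python3 look.py w6
```

```text
Traceback (most recent call last):
  File "look.py", line 11, in <module>
    if __name__=="__main__": look(sys.argv[1])
                             ~~~~^^^^^^^^^^^^^
  File "look.py", line 4, in look
    s=get_state(); print(s['clock'],s['eef_pos'].round(4),round(xang(s['orientation']),2),s['gripper_width'].round(4),s['joint_pos'].round(2))
                                                                                          ^^^^^^^^^^^^^^^^^^^^^^^^
AttributeError: 'float' object has no attribute 'round'
```

```bash
sed -i "s/s\['gripper_width'\].round(4)/round(s['gripper_width'],4)/" look.py; python3 look.py w6
```

```text
15.6 [ 0.4688 -0.071   0.3023] 171.71 0.0685 [-0.4  -0.09  1.78  0.    1.45 -1.83]
[171 149  43  49] o [ 0.4449 -0.2472] uv-rel -0.019 -0.403 ang 163.0 w 0.0595 l 0.0666 z 0.0190 grip [ 0.4378 -0.245 ]
[104 164  46  48] o [ 0.4517 -0.3456] uv-rel 0.001 -0.499 ang 169.8 w 0.0610 l 0.0671 z 0.0189 grip [ 0.4443 -0.3443]
[193 225  43  38] o [ 0.5524 -0.2421] uv-rel 0.087 -0.383 ang -52.7 w 0.0584 l 0.0662 z 0.0189 grip [ 0.557  -0.2481]
[272 227  42  43] o [ 0.5845 -0.1277] uv-rel 0.103 -0.265 ang 146.7 w 0.0585 l 0.0670 z 0.0188 grip [ 0.5783 -0.1236]
[134 229  42  44] o [ 0.5558 -0.3385] uv-rel 0.103 -0.478 ang 153.9 w 0.0593 l 0.0685 z 0.0193 grip [ 0.549  -0.3351]
[422 103  54  46] o [0.4314 0.1227] uv-rel -0.083 -0.038 ang 129.0 w 0.0636 l 0.0630 z 0.0292 grip [0.4266 0.1285]
```

```bash
python3 - <<'E'
from h import *
g=np.array((.438,-.245)); p=pocket(1)+.0075*ey; print(p)
plan([(*g,.10,163),(*g,.0265,163),(*g,.13,163),(*(g+(p-g)*.6),.13,120),(*p,.13,82.16)])
E
```

```text
[0.51320501 0.11002354]
xyz [ 0.027 -0.883  1.011] rotz 0.0484 rows 5.4
xyz [0.    0.    0.368] rotz 0.0 rows 1.5
xyz [ 0.     0.    -0.518] rotz 0.0 rows 2.1
xyz [ 0.096  1.084 -0.   ] rotz 0.2389 rows 5.0
xyz [ 0.54   0.485 -0.   ] rotz 0.2102 rows 4.4
```

Call:
arm_command(
  xyz=[
    [0.01,-0.2,0.1],
    [0.02,-0.4,0.3],
    [0.027,-0.6,0.5],
    [0.027,-0.8,0.7],
    [0.027,-0.883,0.9],
    [0.027,-0.883,1],
    [0.027,-0.883,1],
    [0.027,-0.883,1],
  ],
  rot=[
    [0,0,0.025],
    [0,0,0.0484],
    [0,0,0.0484],
    [0,0,0.0484],
    [0,0,0.0484],
    [0,0,0.0484],
    [0,0,0.0484],
    [0,0,0.0484],
  ],
  gripper=[0.85,0.85,0.85,0.85,0.85,0.85,0.85,0.85],
)

```text
clock: 16.45
eef_pos: [0.4381, -0.2448, 0.1025]
orientation: [-0.0, 0.148, 0.989, 0.0]
wrist_force: [0.5, -0.5, 0.8]
gripper_width: 0.0789
grasp_force: 0.0
```

Call:
arm_command(
  xyz=[
    [0,0,0.15],
    [0,0,0.3],
    [0,0,0.378],
    [0,0,0.378],
    [0,0,0.378],
    [0,0,0.378],
    [0,0,0.378],
    [0,0,0.378],
  ],
  rot=[
    [0,0,0],
    [0,0,0],
    [0,0,0],
    [0,0,0],
    [0,0,0],
    [0,0,0],
    [0,0,0],
    [0,0,0],
  ],
  gripper=[0.85,0.85,0.85,0.85,0.2,0.2,0.2,0.2],
)

```text
clock: 17.25
eef_pos: [0.4398, -0.2459, 0.0294]
orientation: [0.002, 0.147, 0.989, -0.001]
wrist_force: [-0.9, 1.9, 5.4]
gripper_width: 0.0586
grasp_force: 31.1
```

Call:
arm_command(
  xyz=[
    [0,0,-0.1],
    [0,0,-0.3],
    [0,0,-0.52],
    [0,0.2,-0.52],
    [0.03,0.4,-0.52],
    [0.06,0.6,-0.52],
    [0.09,0.8,-0.52],
    [0.09,1,-0.52],
  ],
  rot=[
    [0,0,0],
    [0,0,0],
    [0,0,0],
    [0,0,0.04],
    [0,0,0.08],
    [0,0,0.12],
    [0,0,0.16],
    [0,0,0.2],
  ],
  gripper=[0.2,0.2,0.2,0.2,0.2,0.2,0.2,0.2],
)

```text
clock: 18.05
eef_pos: [0.4798, -0.0469, 0.1328]
orientation: [0.002, 0.448, 0.894, 0.0]
wrist_force: [1.1, 0.7, -0.5]
gripper_width: 0.0587
grasp_force: 32.6
```

```bash
python3 - <<'E'
from h import *
s=get_state(); print(s['eef_pos'],xang(s['orientation']),s['gripper_width'],s['grasp_force'])
p=pocket(1)+.0075*ey
plan([(*p,.13,82.16),(*p,.06,82.16)])
E
```

```text
[ 0.47984952 -0.04693166  0.13281176] 126.73569894380071 0.0586966297728505 32.63683148659766
xyz [0.529 0.603 0.014] rotz 0.2476 rows 5.2
xyz [0.   0.   0.35] rotz -0.0 rows 1.4
```

Call:
arm_command(
  xyz=[
    [0.13,0.15,0],
    [0.26,0.3,0],
    [0.4,0.45,0],
    [0.53,0.6,0],
    [0.53,0.603,0.014],
    [0.53,0.603,0.014],
    [0.53,0.603,0.2],
    [0.53,0.603,0.364],
  ],
  rot=[
    [0,0,0.047],
    [0,0,0.094],
    [0,0,0.141],
    [0,0,0.188],
    [0,0,0.235],
    [0,0,0.248],
    [0,0,0.248],
    [0,0,0.248],
  ],
  gripper=[0.2,0.2,0.2,0.2,0.2,0.2,0.2,0.2],
)

```text
clock: 18.85
eef_pos: [0.514, 0.1093, 0.06]
orientation: [0.002, 0.752, 0.659, 0.002]
wrist_force: [-0.0, -0.4, -0.2]
gripper_width: 0.0583
grasp_force: 32.6
```

Call:
arm_command(
  xyz=[
    [0,0,0],
    [0,0,0],
    [0,0,0],
    [0,0,0],
    [0,0,0],
    [0,0,0],
    [0,0,0],
    [0,0,0],
  ],
  rot=[
    [0,0,0],
    [0,0,0],
    [0,0,0],
    [0,0,0],
    [0,0,0],
    [0,0,0],
    [0,0,0],
    [0,0,0],
  ],
  gripper=[0.2,0.2,0.2,0.2,0.2,0.2,0.2,0.2],
)

```text
clock: 19.65
eef_pos: [0.5117, 0.1087, 0.058]
orientation: [0.0, 0.752, 0.659, 0.0]
wrist_force: [0.2, 0.0, -0.4]
gripper_width: 0.0583
grasp_force: 32.8
```

```bash
python3 - <<'E'
from h import *
s=get_state(); print(s['eef_pos'],xang(s['orientation']),s['gripper_width'],s['grasp_force'])
p=pocket(1)+.0075*ey
plan([(*p,.04,82.16)])
m=camera_model("wrist"); im,D=grab_frame("wrist"); cv2.imwrite("pics/w7.png",im[:,:,::-1])
E
```

```text
[0.51174346 0.10873034 0.05799158] 82.39023409275276 0.058252294017326574 32.83724019303918
xyz [0.007 0.006 0.09 ] rotz 0.0013 rows 0.4
```

View pics/w7.png

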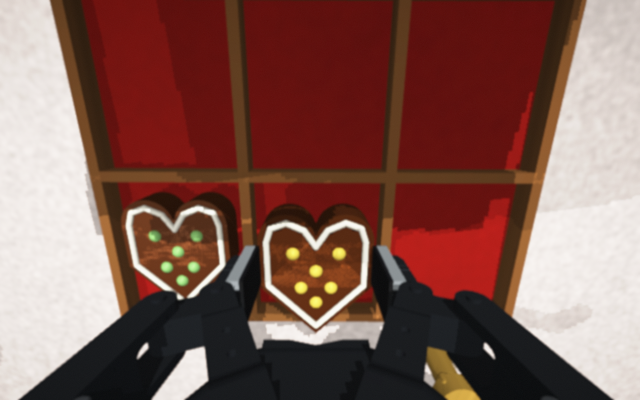

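Yellow is over pocket 1 (px 262–370); green lies flat in pocket 0 (120–237). Lower, release, return.

Call:
arm_command(
  xyz=[
    [0.007,0.006,0.05],
    [0.007,0.006,0.09],
    [0.007,0.006,0.09],
    [0.007,0.006,0.09],
    [0.007,0.006,0.09],
    [0.007,0.006,0.09],
    [0.007,0.006,0.0],
    [0.007,0.006,-0.2],
  ],
  rot=[
    [0,0,0],
    [0,0,0],
    [0,0,0],
    [0,0,0],
    [0,0,0],
    [0,0,0],
    [0,0,0],
    [0,0,0],
  ],
  gripper=[0.2,0.2,0.2,0.2,0.5,0.5,0.5,0.5],
)

```text
clock: 20.5
eef_pos: [0.5102, 0.1099, 0.0954]
orientation: [-0.002, 0.753, 0.659, -0.003]
wrist_force: [0.5, -0.2, 0.6]
gripper_width: 0.0642
grasp_force: 0.0
```

Call:
arm_command(
  xyz=[
    [0,0,-0.2],
    [-0.2,0.15,-0.4],
    [-0.4,0.3,-0.6],
    [-0.6,0.45,-0.8],
    [-0.8,0.6,-1],
    [-0.9,0.7,-1],
    [-0.93,0.73,-1],
    [-0.93,0.73,-1],
  ],
  rot=[
    [0,0,-0.047],
    [0,0,-0.094],
    [0,0,-0.141],
    [0,0,-0.188],
    [0,0,-0.235],
    [0,0,-0.282],
    [0,0,-0.329],
    [0,0,-0.376],
  ],
  gripper=[0.5,0.5,0.5,0.5,0.5,0.5,0.5,0.5],
)

```text
clock: 21.3
eef_pos: [0.6357, -0.0985, 0.3005]
orientation: [0.003, 0.257, 0.966, -0.001]
wrist_force: [0.6, 0.8, -0.7]
gripper_width: 0.0643
grasp_force: 0.0
```

Call:
arm_command(
  xyz=[
    [0,0,0],
    [0,0,0],
    [0,0,0],
    [0,0,0],
    [0,0,0],
    [0,0,0],
    [0,0,0],
    [0,0,0],
  ],
  rot=[
    [0,0,-0.047],
    [0,0,-0.094],
    [0,0,-0.124],
    [0,0,-0.124],
    [0,0,-0.124],
    [0,0,-0.124],
    [0,0,-0.124],
    [0,0,-0.124],
  ],
  gripper=[0.85,0.85,0.85,0.85,0.85,0.85,0.85,0.85],
)

```text
clock: 22.1
eef_pos: [0.6332, -0.0937, 0.2979]
orientation: [-0.0, 0.067, 0.998, -0.0]
wrist_force: [-0.2, -0.7, 0.3]
gripper_width: 0.079
grasp_force: 0.0
```

```bash
python3 look.py w8; python3 - <<'E'
from h import *
g=np.array((.4443,-.344)); p=pocket(2)+.0075*ey; print(p)
plan([(*g,.10,169.5),(*g,.024,169.5),(*g,.13,169.5),(*p,.13,82.16)])
E
```

```text
22.1 [ 0.6332 -0.0937  0.2979] 172.36 0.079 [-0.33  0.29  1.38 -0.    1.48 -1.77]
[74 28 53 63] o [ 0.4525 -0.3457] uv-rel 0.002 -0.499 ang 168.0 w 0.0590 l 0.0681 z 0.0190 grip [ 0.4452 -0.3441]
[177 109  48  54] o [ 0.5625 -0.2403] uv-rel 0.097 -0.38 ang -175.4 w 0.0592 l 0.0670 z 0.0190 grip [ 0.5551 -0.2409]
[108 114  49  53] o [ 0.556  -0.3391] uv-rel 0.104 -0.479 ang 156.0 w 0.0606 l 0.0670 z 0.0189 grip [ 0.5491 -0.336 ]
[265 114  48  52] o [ 0.585  -0.1274] uv-rel 0.103 -0.265 ang 146.7 w 0.0587 l 0.0663 z 0.0188 grip [ 0.5787 -0.1233]
[430  31  60  54] o [0.5118 0.1032] uv-rel -0.0 -0.046 ang 83.5 w 0.0583 l 0.0685 z 0.0292 grip [0.5127 0.1107]
[0.59641985 0.09856534]
xyz [ 0.77  -1.366  0.989] rotz 0.0159 rows 7.4
xyz [0.   0.   0.38] rotz -0.0 rows 1.5
xyz [ 0.    0.   -0.53] rotz -0.0 rows 2.1
xyz [-0.345  2.314 -0.   ] rotz 0.4852 rows 10.2
```

```bash
python3 - <<'E'
from h import *
g=np.array((.5551,-.2409)); p=pocket(2)+.0075*ey; print(p)
plan([(*g,.10,184.6),(*g,.024,184.6),(*g,.13,184.6),(*(g+(p-g)*.57),.13,140),(*p,.13,82.16)])
f=np.load("w8.npz",allow_pickle=True)['im'][90:190,90:330]; cv2.imwrite("pics/c8.png",cv2.resize(f,None,fx=2,fy=2)[:,:,::-1])
E
```

```text
[0.59641985 0.09856534]
xyz [ 0.289 -0.781  0.989] rotz -0.068 rows 5.2
xyz [-0.    0.    0.38] rotz -0.0 rows 1.5
xyz [-0.    0.   -0.53] rotz -0.0 rows 2.1
xyz [-0.195  0.955 -0.   ] rotz 0.2478 rows 5.2
xyz [ 0.401  0.616 -0.   ] rotz 0.3213 rows 6.7
```

View pics/c8.png

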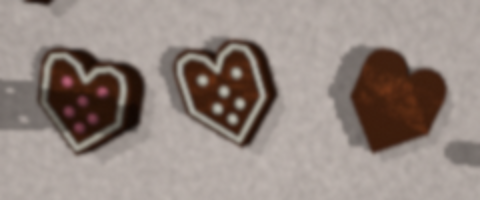

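White heart at crop (223,92), pink (90,98), plain (398,100). Pick white.

Call:
arm_command(
  xyz=[
    [0.06,-0.2,0.1],
    [0.12,-0.4,0.3],
    [0.2,-0.6,0.5],
    [0.289,-0.781,0.7],
    [0.289,-0.781,0.9],
    [0.289,-0.781,0.99],
    [0.289,-0.781,0.99],
    [0.289,-0.781,0.99],
  ],
  rot=[
    [0,0,-0.035],
    [0,0,-0.068],
    [0,0,-0.068],
    [0,0,-0.068],
    [0,0,-0.068],
    [0,0,-0.068],
    [0,0,-0.068],
    [0,0,-0.068],
  ],
  gripper=[0.85,0.85,0.85,0.85,0.85,0.85,0.85,0.85],
)

```text
clock: 22.95
eef_pos: [0.5555, -0.2409, 0.1004]
orientation: [0.0, -0.04, 0.999, 0.0]
wrist_force: [-0.4, -0.7, 0.7]
gripper_width: 0.0789
grasp_force: 0.0
```

Call:
arm_command(
  xyz=[
    [0,0,0.15],
    [0,0,0.3],
    [0,0,0.38],
    [0,0,0.38],
    [0,0,0.38],
    [0,0,0.38],
    [0,0,0.38],
    [0,0,0.38],
  ],
  rot=[
    [0,0,0],
    [0,0,0],
    [0,0,0],
    [0,0,0],
    [0,0,0],
    [0,0,0],
    [0,0,0],
    [0,0,0],
  ],
  gripper=[0.85,0.85,0.85,0.85,0.2,0.2,0.2,0.2],
)

```text
clock: 23.75
eef_pos: [0.5568, -0.2418, 0.0262]
orientation: [0.002, -0.04, 0.999, -0.001]
wrist_force: [0.2, 1.4, 5.9]
gripper_width: 0.0589
grasp_force: 33.0
```

Call:
arm_command(
  xyz=[
    [0,0,-0.1],
    [0,0,-0.3],
    [0,0,-0.53],
    [-0.04,0.2,-0.53],
    [-0.08,0.4,-0.53],
    [-0.12,0.6,-0.53],
    [-0.16,0.8,-0.53],
    [-0.195,0.95,-0.53],
  ],
  rot=[
    [0,0,0],
    [0,0,0],
    [0,0,0],
    [0,0,0.045],
    [0,0,0.09],
    [0,0,0.135],
    [0,0,0.18],
    [0,0,0.225],
  ],
  gripper=[0.2,0.2,0.2,0.2,0.2,0.2,0.2,0.2],
)

```text
clock: 24.55
eef_pos: [0.5788, -0.0461, 0.1307]
orientation: [0.0, 0.31, 0.951, 0.0]
wrist_force: [0.6, 0.3, -1.5]
gripper_width: 0.0591
grasp_force: 32.6
```

```bash
python3 - <<'E'
from h import *
s=get_state(); print(s['eef_pos'],xang(s['orientation']),s['gripper_width'],s['grasp_force'])
p=pocket(2)+.0075*ey
plan([(*p,.13,82.16),(*p,.06,82.16)])
E
```

```text
[ 0.5788084  -0.04611017  0.13074458] 143.84492899932675 0.05908036081342874 32.59775152662769
xyz [0.356 0.636 0.004] rotz 0.3427 rows 7.2
xyz [0.   0.   0.35] rotz -0.0 rows 1.4
```

Call:
arm_command(
  xyz=[
    [0.05,0.1,-0.05],
    [0.1,0.2,-0.05],
    [0.17,0.35,-0.05],
    [0.25,0.5,-0.05],
    [0.356,0.636,-0.05],
    [0.356,0.636,-0.05],
    [0.356,0.636,0],
    [0.356,0.636,0],
  ],
  rot=[
    [0,0,0.047],
    [0,0,0.094],
    [0,0,0.141],
    [0,0,0.188],
    [0,0,0.235],
    [0,0,0.282],
    [0,0,0.329],
    [0,0,0.343],
  ],
  gripper=[0.2,0.2,0.2,0.2,0.2,0.2,0.2,0.2],
)

```text
clock: 25.35
eef_pos: [0.5949, 0.097, 0.1294]
orientation: [-0.0, 0.754, 0.657, -0.0]
wrist_force: [-0.6, -1.1, -0.8]
gripper_width: 0.0586
grasp_force: 32.6
```

Call:
arm_command(
  xyz=[
    [0,0,0.1],
    [0,0,0.25],
    [0,0,0.35],
    [0,0,0.35],
    [0,0,0.35],
    [0,0,0.35],
    [0,0,0.35],
    [0,0,0.35],
  ],
  rot=[
    [0,0,0],
    [0,0,0],
    [0,0,0],
    [0,0,0],
    [0,0,0],
    [0,0,0],
    [0,0,0],
    [0,0,0],
  ],
  gripper=[0.2,0.2,0.2,0.2,0.2,0.2,0.2,0.2],
)

```text
clock: 26.15
eef_pos: [0.5964, 0.0964, 0.0612]
orientation: [0.001, 0.752, 0.659, 0.001]
wrist_force: [-0.1, -0.2, -1.2]
gripper_width: 0.0589
grasp_force: 32.6
```

```bash
python3 - <<'E'
from h import *
s=get_state(); print(s['eef_pos'],xang(s['orientation']),s['gripper_width'],s['grasp_force'],s['wrist_force'])
p=pocket(2)+.0075*ey
plan([(*p,.038,82.16),(*p,.10,82.16),(.53,-.12,.26,172.2)])
E
```

```text
[0.5963784  0.09642397 0.06115485] 82.3959962194786 0.058945820268940984 32.59285550331697 [-0.1232623  -0.21647895 -1.18223989]
xyz [ 0.011 -0.001  0.116] rotz 0.0013 rows 0.5
xyz [ 0.    0.   -0.31] rotz -0.0 rows 1.2
xyz [-1.128 -0.18  -0.8  ] rotz -0.5002 rows 10.5
```

Call:
arm_command(
  xyz=[
    [0.011,0,0.06],
    [0.011,0,0.116],
    [0.011,0,0.116],
    [0.011,0,0.116],
    [0.011,0,0.116],
    [0.011,0,0.116],
    [0.011,0,0.0],
    [0.011,0,-0.2],
  ],
  rot=[
    [0,0,0],
    [0,0,0],
    [0,0,0],
    [0,0,0],
    [0,0,0],
    [0,0,0],
    [0,0,0],
    [0,0,0],
  ],
  gripper=[0.2,0.2,0.2,0.2,0.5,0.5,0.5,0.5],
)

```text
clock: 26.95
eef_pos: [0.5931, 0.0986, 0.0973]
orientation: [-0.002, 0.753, 0.659, -0.003]
wrist_force: [0.6, -0.7, -0.5]
gripper_width: 0.064
grasp_force: 0.0
```

Call:
arm_command(
  xyz=[
    [0,0,-0.2],
    [-0.2,-0.05,-0.4],
    [-0.4,-0.1,-0.6],
    [-0.6,-0.15,-0.8],
    [-0.8,-0.18,-0.8],
    [-1,-0.18,-0.8],
    [-1,-0.18,-0.8],
    [-1,-0.18,-0.8],
  ],
  rot=[
    [0,0,-0.047],
    [0,0,-0.094],
    [0,0,-0.141],
    [0,0,-0.188],
    [0,0,-0.235],
    [0,0,-0.282],
    [0,0,-0.329],
    [0,0,-0.376],
  ],
  gripper=[0.5,0.5,0.5,0.5,0.5,0.5,0.5,0.5],
)

```text
clock: 27.75
eef_pos: [0.5333, -0.097, 0.2604]
orientation: [0.001, 0.266, 0.964, -0.0]
wrist_force: [-0.3, -0.6, -0.4]
gripper_width: 0.064
grasp_force: 0.0
```

Call:
arm_command(
  xyz=[
    [0,0,0],
    [0,0,0],
    [0,0,0],
    [0,0,0],
    [0,0,0],
    [0,0,0],
    [0,0,0],
    [0,0,0],
  ],
  rot=[
    [0,0,-0.047],
    [0,0,-0.094],
    [0,0,-0.124],
    [0,0,-0.124],
    [0,0,-0.124],
    [0,0,-0.124],
    [0,0,-0.124],
    [0,0,-0.124],
  ],
  gripper=[0.85,0.85,0.85,0.85,0.85,0.85,0.85,0.85],
)

```text
clock: 28.55
eef_pos: [0.5337, -0.0949, 0.2599]
orientation: [0.0, 0.076, 0.997, -0.0]
wrist_force: [0.5, -0.2, -0.2]
gripper_width: 0.0793
grasp_force: 0.0
```

```bash
python3 look.py w9; python3 - <<'E'
from h import *
g=np.array((.4452,-.3441)); p=pocket(3)-.0075*ey; print(p)
plan([(*g,.10,169),(*g,.024,169),(*g,.13,169),(.44,-.15,.14,200),(.42,.05,.14,240),(*p,.14,262.2)])
E
```

```text
28.55 [ 0.5337 -0.0949  0.2599] 171.33 0.0793 [-0.39  0.1   1.68 -0.    1.37 -1.81]
[ 80 116  54  58] o [ 0.4525 -0.3456] uv-rel 0.002 -0.499 ang 166.8 w 0.0606 l 0.0676 z 0.0189 grip [ 0.4452 -0.3439]
[276 191  49  51] o [ 0.585  -0.1274] uv-rel 0.103 -0.265 ang 146.7 w 0.0588 l 0.0674 z 0.0188 grip [ 0.5787 -0.1233]
[116 194  49  52] o [ 0.5557 -0.3394] uv-rel 0.103 -0.479 ang 156.4 w 0.0606 l 0.0682 z 0.0190 grip [ 0.5488 -0.3364]
[444 112  62  51] o [0.5113 0.103 ] uv-rel -0.001 -0.047 ang 81.6 w 0.0589 l 0.0682 z 0.0292 grip [0.5124 0.1104]
[437 180  57  46] o [0.5938 0.0999] uv-rel 0.081 -0.039 ang 131.6 w 0.0646 l 0.0634 z 0.0292 grip [0.5888 0.1055]
[0.44076634 0.19974332]
xyz [ 0.25  -1.299  0.799] rotz 0.013 rows 6.2
xyz [0.   0.   0.38] rotz 0.0 rows 1.5
xyz [ 0.    0.   -0.53] rotz 0.0 rows 2.1
xyz [ 0.211  0.948 -0.05 ] rotz -0.1722 rows 3.9
xyz [-0.248  0.974 -0.   ] rotz -0.2222 rows 4.7
xyz [-0.7    0.284 -0.   ] rotz -0.1233 rows 3.0
```

Call:
arm_command(
  xyz=[
    [0.03,-0.2,0],
    [0.08,-0.4,0],
    [0.12,-0.6,0],
    [0.18,-0.8,0],
    [0.25,-1,0],
    [0.25,-1,0.1],
    [0.25,-1,0.2],
    [0.25,-1,0.2],
  ],
  rot=[
    [0,0,0.013],
    [0,0,0.013],
    [0,0,0.013],
    [0,0,0.013],
    [0,0,0.013],
    [0,0,0.013],
    [0,0,0.013],
    [0,0,0.013],
  ],
  gripper=[0.85,0.85,0.85,0.85,0.85,0.85,0.85,0.85],
)

```text
clock: 29.4
eef_pos: [0.4526, -0.2843, 0.2171]
orientation: [-0.002, 0.096, 0.995, 0.002]
wrist_force: [0.2, 0.0, 0.3]
gripper_width: 0.0789
grasp_force: 0.0
```

```bash
python3 - <<'E'
from h import *
s=get_state(); g=np.array((.4452,-.3441))
plan([(*g,.10,168)]); print(s['eef_pos'])
E
```

```text
xyz [-0.021 -0.301  0.585] rotz 0.0053 rows 2.6
[ 0.45261307 -0.28425541  0.2170707 ]
```

Call:
arm_command(
  xyz=[
    [-0.02,-0.15,0.1],
    [-0.02,-0.301,0.2],
    [-0.02,-0.301,0.4],
    [-0.02,-0.301,0.585],
    [-0.02,-0.301,0.585],
    [-0.02,-0.301,0.585],
    [-0.02,-0.301,0.585],
    [-0.02,-0.301,0.585],
  ],
  rot=[
    [0,0,0.005],
    [0,0,0.005],
    [0,0,0.005],
    [0,0,0.005],
    [0,0,0.005],
    [0,0,0.005],
    [0,0,0.005],
    [0,0,0.005],
  ],
  gripper=[0.85,0.85,0.85,0.85,0.85,0.85,0.85,0.85],
)

```text
clock: 30.2
eef_pos: [0.4481, -0.3461, 0.1056]
orientation: [0.002, 0.103, 0.995, -0.002]
wrist_force: [0.1, -0.5, 0.5]
gripper_width: 0.0787
grasp_force: 0.0
```

Call:
arm_command(
  xyz=[
    [0,0,0.15],
    [0,0,0.3],
    [0,0,0.38],
    [0,0,0.38],
    [0,0,0.38],
    [0,0,0.38],
    [0,0,0.38],
    [0,0,0.38],
  ],
  rot=[
    [0,0,0],
    [0,0,0],
    [0,0,0],
    [0,0,0],
    [0,0,0],
    [0,0,0],
    [0,0,0],
    [0,0,0],
  ],
  gripper=[0.85,0.85,0.85,0.85,0.2,0.2,0.2,0.2],
)

```text
clock: 31.0
eef_pos: [0.4478, -0.3461, 0.0288]
orientation: [0.001, 0.103, 0.995, -0.001]
wrist_force: [-0.2, 0.3, 7.1]
gripper_width: 0.0584
grasp_force: 33.0
```

Call:
arm_command(
  xyz=[
    [0,0,-0.1],
    [0,0,-0.3],
    [0,0,-0.58],
    [0.05,0.2,-0.58],
    [0.1,0.4,-0.58],
    [0.15,0.6,-0.58],
    [0.2,0.8,-0.58],
    [0.21,0.95,-0.58],
  ],
  rot=[
    [0,0,0],
    [0,0,0],
    [0,0,0],
    [0,0,-0.04],
    [0,0,-0.08],
    [0,0,-0.12],
    [0,0,-0.16],
    [0,0,-0.172],
  ],
  gripper=[0.2,0.2,0.2,0.2,0.2,0.2,0.2,0.2],
)

```text
clock: 31.8
eef_pos: [0.4437, -0.148, 0.143]
orientation: [-0.0, -0.168, 0.986, 0.0]
wrist_force: [1.5, -0.1, -0.4]
gripper_width: 0.0584
grasp_force: 32.7
```

Call:
arm_command(
  xyz=[
    [-0.05,0.2,0],
    [-0.1,0.4,0],
    [-0.15,0.6,0],
    [-0.2,0.8,0],
    [-0.248,0.974,0],
    [-0.248,0.974,0],
    [-0.248,0.974,0],
    [-0.248,0.974,0],
  ],
  rot=[
    [0,0,-0.045],
    [0,0,-0.09],
    [0,0,-0.135],
    [0,0,-0.18],
    [0,0,-0.222],
    [0,0,-0.222],
    [0,0,-0.222],
    [0,0,-0.222],
  ],
  gripper=[0.2,0.2,0.2,0.2,0.2,0.2,0.2,0.2],
)

```text
clock: 32.6
eef_pos: [0.4282, 0.0492, 0.1432]
orientation: [0.0, -0.492, 0.871, -0.0]
wrist_force: [-0.5, -0.0, -1.7]
gripper_width: 0.0588
grasp_force: 32.7
```

```bash
python3 - <<'E'
from h import *
s=get_state(); print(s['eef_pos'],xang(s['orientation']),s['gripper_width'],s['grasp_force'],s['joint_pos'].round(2))
p=pocket(3)-.0075*ey
plan([(*p,.13,262.16),(*p,.06,262.16)])
E
```

```text
[0.42817697 0.04922219 0.14315687] -121.04551056997933 0.05882660398274467 32.70957844986697 [-0.16 -0.02  2.05 -0.    1.11 -2.76]
xyz [-0.677  0.334  0.066] rotz -0.1289 rows 3.0
xyz [-0.    0.    0.35] rotz -0.0 rows 1.4
```

Call:
arm_command(
  xyz=[
    [-0.2,0.1,0],
    [-0.4,0.2,0],
    [-0.677,0.334,0],
    [-0.677,0.334,0],
    [-0.677,0.334,0.06],
    [-0.677,0.334,0.06],
    [-0.677,0.334,0.06],
    [-0.677,0.334,0.06],
  ],
  rot=[
    [0,0,0],
    [0,0,-0.02],
    [0,0,-0.06],
    [0,0,-0.1],
    [0,0,-0.129],
    [0,0,-0.129],
    [0,0,-0.129],
    [0,0,-0.129],
  ],
  gripper=[0.2,0.2,0.2,0.2,0.2,0.2,0.2,0.2],
)

```text
clock: 33.4
eef_pos: [0.4408, 0.1994, 0.1313]
orientation: [0.0, -0.656, 0.755, -0.0]
wrist_force: [0.3, 0.0, -0.4]
gripper_width: 0.0584
grasp_force: 32.7
```

Call:
arm_command(
  xyz=[
    [0,0,0.1],
    [0,0,0.2],
    [0,0,0.35],
    [0,0,0.35],
    [0,0,0.35],
    [0,0,0.35],
    [0,0,0.35],
    [0,0,0.35],
  ],
  rot=[
    [0,0,0],
    [0,0,0],
    [0,0,0],
    [0,0,0],
    [0,0,0],
    [0,0,0],
    [0,0,0],
    [0,0,0],
  ],
  gripper=[0.2,0.2,0.2,0.2,0.2,0.2,0.2,0.2],
)

```text
clock: 34.2
eef_pos: [0.4411, 0.2006, 0.0621]
orientation: [0.001, -0.658, 0.753, -0.001]
wrist_force: [-0.4, -0.5, -0.7]
gripper_width: 0.0585
grasp_force: 33.1
```

```bash
python3 - <<'E'
from h import *
s=get_state(); print(s['eef_pos'],xang(s['orientation']),s['gripper_width'],s['grasp_force'],s['wrist_force'],s['joint_pos'].round(2))
p=pocket(3)-.0065*ey
plan([(*p,.0395,262.16),(*p,.13,262.16)])
m=camera_model("wrist"); im,D=grab_frame("wrist"); cv2.imwrite("pics/w10.png",im[:,:,::-1])
E
```

```text
[0.44113873 0.20056056 0.06209391] -97.7438008136316 0.05848219999456412 33.07328935465193 [-0.37636101 -0.4638497  -0.70093562] [ 0.18  0.25  1.96 -0.    0.93 -2.83]
xyz [-0.001  0.001  0.113] rotz 0.0005 rows 0.5
xyz [-0.     0.    -0.452] rotz -0.0 rows 1.8
```

View pics/w10.png

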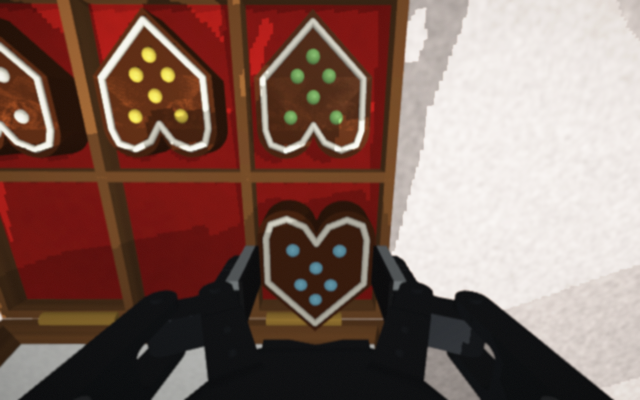

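Blue is above pocket 3 (px 262–370); green, yellow and white lie flat in their pockets. Release, back to view.

Call:
arm_command(
  xyz=[
    [0,0,0.06],
    [0,0,0.113],
    [0,0,0.113],
    [0,0,0.113],
    [0,0,0.113],
    [0,0,0.113],
    [0,0,0.0],
    [0,0,-0.2],
  ],
  rot=[
    [0,0,0],
    [0,0,0],
    [0,0,0],
    [0,0,0],
    [0,0,0],
    [0,0,0],
    [0,0,0],
    [0,0,0],
  ],
  gripper=[0.2,0.2,0.2,0.2,0.5,0.5,0.5,0.5],
)

```text
clock: 35.05
eef_pos: [0.4376, 0.1999, 0.0989]
orientation: [-0.003, -0.658, 0.753, 0.002]
wrist_force: [0.3, -0.8, 0.3]
gripper_width: 0.0639
grasp_force: 0.0
```

Call:
arm_command(
  xyz=[
    [0,0,-0.2],
    [0.2,-0.1,-0.4],
    [0.4,-0.2,-0.6],
    [0.6,-0.3,-0.8],
    [0.8,-0.4,-0.8],
    [1,-0.4,-0.8],
    [1,-0.4,-0.8],
    [1,-0.4,-0.8],
  ],
  rot=[
    [0,0,0.047],
    [0,0,0.094],
    [0,0,0.141],
    [0,0,0.188],
    [0,0,0.235],
    [0,0,0.282],
    [0,0,0.329],
    [0,0,0.37],
  ],
  gripper=[0.5,0.5,0.5,0.5,0.5,0.5,0.5,0.5],
)

```text
clock: 35.85
eef_pos: [0.4928, -0.0109, 0.2612]
orientation: [0.0, -0.131, 0.991, -0.0]
wrist_force: [-0.2, 0.3, -0.0]
gripper_width: 0.0641
grasp_force: 0.0
```

Call:
arm_command(
  xyz=[
    [0,-0.2,0],
    [0,-0.4,0],
    [0,-0.6,0],
    [0,-0.78,0],
    [0,-0.78,0],
    [0,-0.78,0],
    [0,-0.78,0],
    [0,-0.78,0],
  ],
  rot=[
    [0,0,0.045],
    [0,0,0.09],
    [0,0,0.13],
    [0,0,0.13],
    [0,0,0.13],
    [0,0,0.13],
    [0,0,0.13],
    [0,0,0.13],
  ],
  gripper=[0.85,0.85,0.85,0.85,0.85,0.85,0.85,0.85],
)

```text
clock: 36.65
eef_pos: [0.5345, -0.1575, 0.2609]
orientation: [-0.0, 0.067, 0.998, 0.0]
wrist_force: [-0.2, 0.5, -0.0]
gripper_width: 0.0788
grasp_force: 0.0
```

```bash
python3 look.py w11; python3 - <<'E'
from h import *
g=np.array((.549,-.336)); p=pocket(4)-.0065*ey; print(p)
plan([(*g,.10,156),(*g,.024,156),(*g,.14,156),(.53,-.145,.14,190),(.53,.05,.14,230),(*p,.13,262.2)])
E
```

```text
36.65 [ 0.5345 -0.1575  0.2609] 172.35 0.0788 [-0.5   0.13  1.64  0.    1.37 -1.94]
[161 184  49  52] o [ 0.5555 -0.3391] uv-rel 0.103 -0.479 ang 155.4 w 0.0592 l 0.0673 z 0.0190 grip [ 0.5487 -0.336 ]
[321 184  49  51] o [ 0.5849 -0.1277] uv-rel 0.103 -0.265 ang 146.8 w 0.0591 l 0.0671 z 0.0188 grip [ 0.5786 -0.1236]
[497 107  62  51] o [0.5117 0.111 ] uv-rel -0.002 -0.039 ang 132.6 w 0.0647 l 0.0634 z 0.0292 grip [0.5067 0.1165]
[489 176  55  46] o [0.5949 0.1003] uv-rel 0.082 -0.038 ang -143.7 w 0.0635 l 0.0650 z 0.0292 grip [0.5888 0.0959]
[0.52411758 0.18927577]
xyz [-0.19  -0.875  0.805] rotz 0.0909 rows 4.8
xyz [0.   0.   0.38] rotz 0.0 rows 1.5
xyz [ 0.    0.   -0.58] rotz 0.0 rows 2.3
xyz [ 0.475  0.834 -0.   ] rotz -0.1889 rows 4.0
xyz [-0.169  0.96  -0.   ] rotz -0.2222 rows 4.7
xyz [-0.515  0.47   0.05 ] rotz -0.1789 rows 3.7
```

Call:
arm_command(
  xyz=[
    [-0.04,-0.2,0],
    [-0.08,-0.4,0.1],
    [-0.12,-0.6,0.3],
    [-0.19,-0.875,0.5],
    [-0.19,-0.875,0.7],
    [-0.19,-0.875,0.805],
    [-0.19,-0.875,0.805],
    [-0.19,-0.875,0.805],
  ],
  rot=[
    [0,0,0.045],
    [0,0,0.091],
    [0,0,0.091],
    [0,0,0.091],
    [0,0,0.091],
    [0,0,0.091],
    [0,0,0.091],
    [0,0,0.091],
  ],
  gripper=[0.85,0.85,0.85,0.85,0.85,0.85,0.85,0.85],
)

```text
clock: 37.5
eef_pos: [0.549, -0.3364, 0.1002]
orientation: [-0.0, 0.208, 0.978, 0.0]
wrist_force: [-0.0, 0.1, 0.7]
gripper_width: 0.0793
grasp_force: 0.0
```

Call:
arm_command(
  xyz=[
    [0,0,0.15],
    [0,0,0.3],
    [0,0,0.38],
    [0,0,0.38],
    [0,0,0.38],
    [0,0,0.38],
    [0,0,0.38],
    [0,0,0.38],
  ],
  rot=[
    [0,0,0],
    [0,0,0],
    [0,0,0],
    [0,0,0],
    [0,0,0],
    [0,0,0],
    [0,0,0],
    [0,0,0],
  ],
  gripper=[0.85,0.85,0.85,0.85,0.2,0.2,0.2,0.2],
)

```text
clock: 38.3
eef_pos: [0.5504, -0.3384, 0.0265]
orientation: [0.002, 0.209, 0.978, -0.001]
wrist_force: [0.4, 1.1, 7.0]
gripper_width: 0.0586
grasp_force: 33.1
```

Call:
arm_command(
  xyz=[
    [0,0,-0.1],
    [0,0,-0.3],
    [0,0,-0.58],
    [0.1,0.2,-0.58],
    [0.2,0.4,-0.58],
    [0.3,0.6,-0.58],
    [0.475,0.834,-0.58],
    [0.475,0.834,-0.58],
  ],
  rot=[
    [0,0,0],
    [0,0,0],
    [0,0,0],
    [0,0,-0.045],
    [0,0,-0.09],
    [0,0,-0.13],
    [0,0,-0.17],
    [0,0,-0.189],
  ],
  gripper=[0.2,0.2,0.2,0.2,0.2,0.2,0.2,0.2],
)

```text
clock: 39.1
eef_pos: [0.5288, -0.1412, 0.1401]
orientation: [-0.001, -0.09, 0.996, 0.001]
wrist_force: [-0.5, 0.2, -0.5]
gripper_width: 0.0586
grasp_force: 32.8
```

Call:
arm_command(
  xyz=[
    [-0.03,0.2,0],
    [-0.06,0.4,0],
    [-0.1,0.6,0],
    [-0.13,0.8,0],
    [-0.169,0.96,0],
    [-0.169,0.96,0],
    [-0.169,0.96,0],
    [-0.169,0.96,0],
  ],
  rot=[
    [0,0,-0.045],
    [0,0,-0.09],
    [0,0,-0.135],
    [0,0,-0.18],
    [0,0,-0.222],
    [0,0,-0.222],
    [0,0,-0.222],
    [0,0,-0.222],
  ],
  gripper=[0.2,0.2,0.2,0.2,0.2,0.2,0.2,0.2],
)

```text
clock: 39.9
eef_pos: [0.5308, 0.048, 0.1403]
orientation: [0.0, -0.421, 0.907, -0.0]
wrist_force: [0.0, 0.6, -1.6]
gripper_width: 0.059
grasp_force: 32.9
```

```bash
python3 - <<'E'
from h import *
s=get_state(); print(s['eef_pos'],xang(s['orientation']),s['gripper_width'],s['grasp_force'],s['joint_pos'].round(2))
p=pocket(4)-.0065*ey
plan([(*p,.13,262.16),(*p,.06,262.16)])
E
```

```text
[0.53079206 0.04796192 0.14031651] -130.23045346474726 0.0590214574714693 32.857242529280484 [-0.13  0.21  1.8  -0.    1.12 -2.57]
xyz [-0.518  0.482  0.052] rotz -0.1799 rows 3.8
xyz [-0.    0.    0.35] rotz -0.0 rows 1.4
```

Call:
arm_command(
  xyz=[
    [-0.15,0.15,0],
    [-0.3,0.3,0],
    [-0.518,0.482,0],
    [-0.518,0.482,0],
    [-0.518,0.482,0.05],
    [-0.518,0.482,0.05],
    [-0.518,0.482,0.05],
    [-0.518,0.482,0.05],
  ],
  rot=[
    [0,0,-0.03],
    [0,0,-0.06],
    [0,0,-0.1],
    [0,0,-0.14],
    [0,0,-0.18],
    [0,0,-0.18],
    [0,0,-0.18],
    [0,0,-0.18],
  ],
  gripper=[0.2,0.2,0.2,0.2,0.2,0.2,0.2,0.2],
)

```text
clock: 40.7
eef_pos: [0.5241, 0.1891, 0.1303]
orientation: [0.0, -0.656, 0.755, -0.0]
wrist_force: [-0.3, -0.2, -1.5]
gripper_width: 0.0584
grasp_force: 32.9
```

Call:
arm_command(
  xyz=[
    [0,0,0.1],
    [0,0,0.2],
    [0,0,0.35],
    [0,0,0.35],
    [0,0,0.35],
    [0,0,0.35],
    [0,0,0.35],
    [0,0,0.35],
  ],
  rot=[
    [0,0,0],
    [0,0,0],
    [0,0,0],
    [0,0,0],
    [0,0,0],
    [0,0,0],
    [0,0,0],
    [0,0,0],
  ],
  gripper=[0.2,0.2,0.2,0.2,0.2,0.2,0.2,0.2],
)

```text
clock: 41.5
eef_pos: [0.5245, 0.1902, 0.0612]
orientation: [0.001, -0.658, 0.753, -0.001]
wrist_force: [-0.6, 0.1, -0.9]
gripper_width: 0.059
grasp_force: 33.1
```

```bash
python3 - <<'E'
from h import *
s=get_state(); print(s['eef_pos'],xang(s['orientation']),s['gripper_width'],s['grasp_force'],s['wrist_force'],s['joint_pos'].round(2))
p=pocket(4)-.0065*ey
plan([(*p,.038,262.16),(*p,.13,262.16)])
m=camera_model("wrist"); im,D=grab_frame("wrist"); np.savez("w12.npz",im=im,D=D,m=m)
# centring of held heart against the pocket walls: brown-top points in case coordinates
C=cloud(m,D); k=C.reshape(-1,3); k=k[np.isfinite(k[:,0])]; u=k[:,:2]@ex-U0; v=k[:,:2]@ey-V0
t=(k[:,2]>.047)&(k[:,2]<.058)&(abs(u)<.0285)&(v>-.01)&(v<.1); print(t.sum(),np.percentile(v[t],[.5,99.5]),np.percentile(u[t],[.5,99.5]))
E
```

```text
[0.52451249 0.19021013 0.06120777] -97.7471077859634 0.05899074899970792 33.0804792791605 [-0.55399815  0.14480834 -0.87732949] [ 0.14  0.38  1.78  0.    0.98 -2.87]
xyz [0.005 0.001 0.116] rotz 0.0005 rows 0.5
xyz [-0.    0.   -0.46] rotz -0.0 rows 1.8
10797 [0.01426722 0.08073758] [-0.02805817  0.0280273 ]
```

Call:
arm_command(
  xyz=[
    [0.005,0,0.06],
    [0.005,0,0.116],
    [0.005,0,0.116],
    [0.005,0,0.116],
    [0.005,0,0.116],
    [0.005,0,0.116],
    [0.005,0,0.0],
    [0.005,0,-0.2],
  ],
  rot=[
    [0,0,0],
    [0,0,0],
    [0,0,0],
    [0,0,0],
    [0,0,0],
    [0,0,0],
    [0,0,0],
    [0,0,0],
  ],
  gripper=[0.2,0.2,0.2,0.2,0.5,0.5,0.5,0.5],
)

```text
clock: 42.35
eef_pos: [0.5208, 0.1887, 0.0976]
orientation: [-0.003, -0.658, 0.753, 0.002]
wrist_force: [0.3, 1.0, 0.7]
gripper_width: 0.064
grasp_force: 0.0
```

Call:
arm_command(
  xyz=[
    [0,0,-0.2],
    [0,0,-0.4],
    [0.1,0,-0.6],
    [0.2,0,-0.8],
    [0.4,0,-0.9],
    [0.4,0,-0.9],
    [0.4,0,-0.9],
    [0.4,0,-0.9],
  ],
  rot=[
    [0,0,0],
    [0,0,0],
    [0,0,0],
    [0,0,0],
    [0,0,0],
    [0,0,0],
    [0,0,0],
    [0,0,0],
  ],
  gripper=[0.5,0.5,0.5,0.5,0.5,0.5,0.5,0.5],
)

```text
clock: 43.15
eef_pos: [0.5121, 0.1103, 0.2788]
orientation: [-0.001, -0.658, 0.753, 0.001]
wrist_force: [-0.3, -0.3, -0.2]
gripper_width: 0.0643
grasp_force: 0.0
```

```bash
python3 look.py w13; python3 - <<'E'
from h import *
im,D=grab_frame("side"); m=camera_model("side"); np.savez("s13.npz",im=im,D=D,m=m)
w=np.load("w13.npz",allow_pickle=True); 
a=cv2.resize(w['im'],(480,300)); b=cv2.resize(im[100:300,200:400],(300,300)); cv2.imwrite("pics/c13.png",np.hstack([a,b])[:,:,::-1])
# handle / lid pose from side depth
C=cloud(m,D); k=C.reshape(-1,3); k=k[np.isfinite(k[:,0])]; u=k[:,:2]@ex; v=k[:,:2]@ey
t=(v>.33)&(v<.46)&(u>.36)&(u<.63)&(k[:,2]>.07)&(k[:,2]<.205); A=np.c_[k[t,2],np.ones(t.sum())]; c=np.linalg.lstsq(A,v[t],rcond=None)[0]; print("lid",t.sum(),c,"angle",np.pi/2+np.arctan(c[0]))
t=(v>.33)&(v<.46)&(u>.40)&(u<.55)&(k[:,2]>.235); print("bar",t.sum(),np.median(u[t]) if t.any() else 0,np.percentile(v[t],[5,50,95]) if t.any() else 0,np.percentile(k[t,2],[50,98]) if t.any() else 0, np.percentile(u[t],[2,98]) if t.any() else 0)
E
```

```text
43.15 [0.5121 0.1103 0.2788] -97.72 0.0643 [-0.01  0.04  1.7   0.    1.4  -3.02]
[229 144  47  53] o [0.5936 0.0918] uv-rel 0.082 -0.047 ang 81.5 w 0.0593 l 0.0677 z 0.0291 grip [0.5947 0.0992]
[293 144  45  53] o [0.5112 0.103 ] uv-rel -0.001 -0.047 ang 82.0 w 0.0584 l 0.0677 z 0.0290 grip [0.5122 0.1104]
[353 145  47  52] o [0.4311 0.1146] uv-rel -0.082 -0.046 ang 83.4 w 0.0590 l 0.0667 z 0.0290 grip [0.4319 0.122 ]
[294 213  43  47] o [0.5238 0.1949] uv-rel -0.001 0.046 ang -97.7 w 0.0590 l 0.0673 z 0.0291 grip [0.5228 0.1875]
[354 212  44  47] o [0.4403 0.2044] uv-rel -0.085 0.044 ang -100.2 w 0.0593 l 0.0678 z 0.0290 grip [0.439 0.197]
lid 3042 [0.2787756 0.3318137] angle 1.8426692815068335
bar 20 0.4506096771653464 [0.38241906 0.38672468 0.39029192] [0.24398928 0.25112906] [0.42242636 0.461592  ]
```

View pics/c13.png

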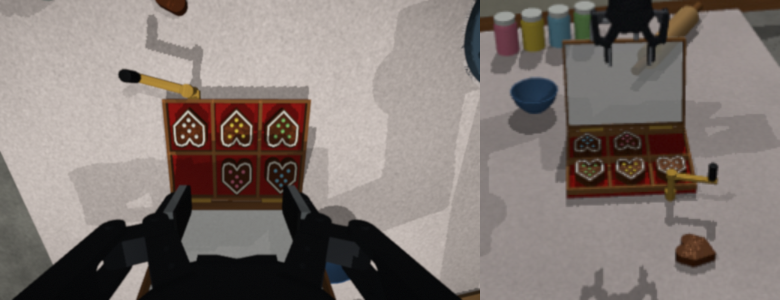

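```bash
python3 - <<'E'
from h import *
plan([(.5121,.1103,.33,195),(.5215,.29,.33,172.16),(.5212,.3240,.33,172.16),(.5212,.3240,.240,172.16)])
a0=1.845
y=lambda a:-(.234*np.cos(a)-.012*np.sin(a)); h=lambda a:.234*np.sin(a)+.012*np.cos(a)
A=np.linspace(a0,0.0,25)[1:]
for i in range(0,24,6):
    b=a0 if i==0 else A[i-1]
    print([[0,float(round((y(a)-y(b))/.2,3)),float(round(-(h(a)-h(b))/.2,3))] for a in A[i:i+6]])
E
```

```text
xyz [ 0.002 -0.001 -0.258] rotz 0.3741 rows 7.8
xyz [-0.278  0.856 -0.   ] rotz 0.1269 rows 3.6
xyz [ 0.025  0.168 -0.   ] rotz -0.0 rows 0.7
xyz [0.   0.   0.45] rotz -0.0 rows 1.8
[[0, -0.086, -0.025], [0, -0.174, -0.044], [0, -0.264, -0.056], [0, -0.354, -0.061], [0, -0.444, -0.059], [0, -0.533, -0.051]]
[[0, -0.089, 0.016], [0, -0.176, 0.038], [0, -0.261, 0.067], [0, -0.344, 0.102], [0, -0.424, 0.144], [0, -0.5, 0.192]]
[[0, -0.072, 0.053], [0, -0.141, 0.112], [0, -0.204, 0.176], [0, -0.262, 0.245], [0, -0.315, 0.318], [0, -0.362, 0.394]]
[[0, -0.041, 0.08], [0, -0.076, 0.163], [0, -0.104, 0.249], [0, -0.126, 0.336], [0, -0.141, 0.425], [0, -0.149, 0.514]]
```

Call:
arm_command(
  xyz=[
    [0,0,-0.258],
    [0,0,-0.258],
    [0,0,-0.258],
    [0,0,-0.258],
    [0,0,-0.258],
    [0,0,-0.258],
    [0,0,-0.258],
    [0,0,-0.258],
  ],
  rot=[
    [0,0,0.047],
    [0,0,0.094],
    [0,0,0.141],
    [0,0,0.188],
    [0,0,0.235],
    [0,0,0.282],
    [0,0,0.329],
    [0,0,0.374],
  ],
  gripper=[-0.2,-0.2,-0.2,-0.2,-0.2,-0.2,-0.2,-0.2],
)

```text
clock: 44.05
eef_pos: [0.5123, 0.1108, 0.3303]
orientation: [-0.001, -0.128, 0.992, 0.0]
wrist_force: [-0.8, 0.1, 1.2]
gripper_width: 0.0342
grasp_force: 0.0
```

Call:
arm_command(
  xyz=[
    [-0.07,0.2,0],
    [-0.14,0.4,0],
    [-0.2,0.6,0],
    [-0.278,0.856,0],
    [-0.278,0.856,0],
    [-0.278,0.856,0],
    [-0.278,0.856,0],
    [-0.278,0.856,0],
  ],
  rot=[
    [0,0,0.045],
    [0,0,0.09],
    [0,0,0.127],
    [0,0,0.127],
    [0,0,0.127],
    [0,0,0.127],
    [0,0,0.127],
    [0,0,0.127],
  ],
  gripper=[-0.2,-0.2,-0.2,-0.2,-0.2,-0.2,-0.2,-0.2],
)

```text
clock: 44.85
eef_pos: [0.5223, 0.2886, 0.3312]
orientation: [-0.0, 0.07, 0.998, -0.0]
wrist_force: [0.6, -0.2, -0.8]
gripper_width: 0.0341
grasp_force: 0.0
```

```bash
python3 - <<'E'
from h import *
s=get_state(); print(s['eef_pos'],xang(s['orientation']))
plan([(.5212,.3240,.33,172.16),(.5212,.3240,.240,172.16)])
m=camera_model("wrist"); im,D=grab_frame("wrist"); C=cloud(m,D); k=C[:300].reshape(-1,3); k=k[np.isfinite(k[:,0])]; u=k[:,:2]@ex; v=k[:,:2]@ey
t=(abs(v-.39)<.03)&(u>.40)&(u<.54)&(k[:,2]>.235)&(k[:,2]<.262)
print("bar",t.sum(),np.percentile(u[t],[1,99]),np.percentile(v[t],[5,50,95]),np.percentile(k[t,2],[50,95]))
E
```

```text
[0.52234086 0.2885566  0.33117089] 172.02164168451012
xyz [0.03  0.175 0.006] rotz -0.0008 rows 0.7
xyz [0.   0.   0.45] rotz -0.0 rows 1.8
bar 1650 [0.42187987 0.50112936] [0.38701882 0.39182824 0.39757399] [0.24807165 0.24973695]
```

Call:
arm_command(
  xyz=[
    [0.03,0.175,0],
    [0.03,0.175,0],
    [0.03,0.175,0.1],
    [0.03,0.175,0.25],
    [0.03,0.175,0.4],
    [0.03,0.175,0.451],
    [0.03,0.175,0.451],
    [0.03,0.175,0.451],
  ],
  rot=[
    [0,0,0],
    [0,0,0],
    [0,0,0],
    [0,0,0],
    [0,0,0],
    [0,0,0],
    [0,0,0],
    [0,0,0],
  ],
  gripper=[-0.2,-0.2,-0.2,-0.2,-0.2,-0.2,-0.2,-0.2],
)

```text
clock: 45.7
eef_pos: [0.522, 0.3248, 0.2428]
orientation: [0.001, 0.069, 0.998, 0.0]
wrist_force: [0.2, 0.2, 0.0]
gripper_width: 0.0343
grasp_force: 0.0
```

Call:
arm_command(
  xyz=[
    [0,0,0],
    [0,0,0],
    [0,0,0],
    [0,0,0],
    [0,0,0],
    [0,0,0],
    [0,0,0],
    [0,0,0],
  ],
  rot=[
    [0,0,0],
    [0,0,0],
    [0,0,0],
    [0,0,0],
    [0,0,0],
    [0,0,0],
    [0,0,0],
    [0,0,0],
  ],
  gripper=[-1,-1,-1,-1,-1,-1,-1,-1],
  grip_force=25,
)

```text
clock: 46.5
eef_pos: [0.5222, 0.3256, 0.2432]
orientation: [0.002, 0.069, 0.998, 0.001]
wrist_force: [1.5, 0.8, 6.2]
gripper_width: 0.0114
grasp_force: 24.6
```

Call:
arm_command(
  xyz=[
    [0,-0.086,-0.025],
    [0,-0.174,-0.044],
    [0,-0.264,-0.056],
    [0,-0.354,-0.061],
    [0,-0.444,-0.059],
    [0,-0.533,-0.051],
    [0,-0.533,-0.051],
    [0,-0.533,-0.051],
  ],
  rot=[
    [0,0,0],
    [0,0,0],
    [0,0,0],
    [0,0,0],
    [0,0,0],
    [0,0,0],
    [0,0,0],
    [0,0,0],
  ],
  gripper=[-1,-1,-1,-1,-1,-1,-1,-1],
)

```text
clock: 47.3
eef_pos: [0.5073, 0.2184, 0.2524]
orientation: [0.001, 0.07, 0.998, -0.001]
wrist_force: [2.9, -2.5, 6.1]
gripper_width: 0.0109
grasp_force: 26.5
```

Call:
arm_command(
  xyz=[
    [0,-0.089,0.016],
    [0,-0.176,0.038],
    [0,-0.261,0.067],
    [0,-0.344,0.102],
    [0,-0.424,0.144],
    [0,-0.5,0.192],
    [0,-0.5,0.192],
    [0,-0.5,0.192],
  ],
  rot=[
    [0,0,0],
    [0,0,0],
    [0,0,0],
    [0,0,0],
    [0,0,0],
    [0,0,0],
    [0,0,0],
    [0,0,0],
  ],
  gripper=[-1,-1,-1,-1,-1,-1,-1,-1],
)

```text
clock: 48.1
eef_pos: [0.4933, 0.1195, 0.2129]
orientation: [0.0, 0.069, 0.998, -0.001]
wrist_force: [5.2, -3.9, 0.9]
gripper_width: 0.0109
grasp_force: 27.2
```

Call:
arm_command(
  xyz=[
    [0,-0.072,0.053],
    [0,-0.141,0.112],
    [0,-0.204,0.176],
    [0,-0.262,0.245],
    [0,-0.315,0.318],
    [0,-0.362,0.394],
    [0,-0.362,0.394],
    [0,-0.362,0.394],
  ],
  rot=[
    [0,0,0],
    [0,0,0],
    [0,0,0],
    [0,0,0],
    [0,0,0],
    [0,0,0],
    [0,0,0],
    [0,0,0],
  ],
  gripper=[-1,-1,-1,-1,-1,-1,-1,-1],
)

```text
clock: 48.9
eef_pos: [0.483, 0.0472, 0.1331]
orientation: [0.0, 0.069, 0.998, -0.001]
wrist_force: [5.9, -5.1, -0.9]
gripper_width: 0.0111
grasp_force: 28.2
```

```bash
python3 - <<'E'
from h import *
s=get_state(); p=s['eef_pos']; print(p,p[:2]@ex,p[:2]@ey,xang(s['orientation']),s['gripper_width'],s['wrist_force'])
hy=.3155; dy,dh=p[:2]@ey-hy,p[2]+.002-.023; print("angle",np.arctan2(dh,-dy)-np.arctan2(.012,.234),np.hypot(dy,dh))
E
```

```text
[0.48300989 0.04724612 0.13309617] 0.4720504181480208 0.11269053464522454 172.03157586135924 0.011093287822009324 [ 5.86521878 -5.12957762 -0.87721637]
angle 0.453689375824245 0.2317266288162245
```

Call:
arm_command(
  xyz=[
    [0,-0.041,0.08],
    [0,-0.076,0.163],
    [0,-0.104,0.249],
    [0,-0.126,0.336],
    [0,-0.141,0.425],
    [0,-0.149,0.48],
    [0,-0.149,0.514],
    [0,-0.149,0.52],
  ],
  rot=[
    [0,0,0],
    [0,0,0],
    [0,0,0],
    [0,0,0],
    [0,0,0],
    [0,0,0],
    [0,0,0],
    [0,0,0],
  ],
  gripper=[-1,-1,-1,-1,-1,-1,-1,-1],
)

```text
clock: 49.7
eef_pos: [0.4789, 0.0168, 0.0293]
orientation: [0.0, 0.069, 0.998, -0.001]
wrist_force: [2.5, -12.3, 3.6]
gripper_width: 0.0111
grasp_force: 29.9
```

```bash
cat > lid.py <<'E'
from h import *
s=get_state(); p=s['eef_pos']; print(p,p[:2]@ey,s['gripper_width'],s['wrist_force'])
m=camera_model("side"); im,D=grab_frame("side"); C=cloud(m,D); k=C.reshape(-1,3); k=k[np.isfinite(k[:,0])]; u=k[:,:2]@ex-U0; v=k[:,:2]@ey-V0
t=(abs(u)<.11)&(abs(v)<.08)&(k[:,2]>.03)&(k[:,2]<.07)
P=np.c_[v[t],np.ones(t.sum())]; z=k[t,2]
for _ in range(4):
    c=np.linalg.lstsq(P,z,rcond=None)[0]; r=abs(P@c-z); q=r<max(.002,1.5*np.std(r)); P,z=P[q],z[q]
print("lid slope rad",-np.arctan(c[0]),"z at centre",c[1],len(z))
E
python3 lid.py
```

```text
[0.47891956 0.01679994 0.02930951] 0.08197099192924522 0.01113427181410622 [  2.51130045 -12.27558882   3.59964604]
lid slope rad 0.018413265333051442 z at centre 0.04966136800730817 972
```

Call:
arm_command(
  xyz=[
    [0,0,0],
    [0,0,0],
    [0,0,-0.1],
    [0,0,-0.3],
    [0,0,-0.5],
    [0,0,-0.8],
    [0,0,-0.8],
    [0,0,-0.8],
  ],
  rot=[
    [0,0,0],
    [0,0,0],
    [0,0,0],
    [0,0,0],
    [0,0,0],
    [0,0,0],
    [0,0,0],
    [0,0,0],
  ],
  gripper=[-0.15,-0.15,-0.15,-0.15,-0.15,-0.15,-0.15,-0.15],
)

```text
clock: 50.55
eef_pos: [0.4793, 0.0193, 0.1917]
orientation: [0.002, 0.069, 0.998, -0.0]
wrist_force: [0.4, -0.5, 0.4]
gripper_width: 0.036
grasp_force: 0.0
```

```bash
cat > lid2.py <<'E'
from h import *
m=camera_model("wrist"); s=get_state(); print(s['eef_pos'],xang(s['orientation'])); im,D=grab_frame("wrist"); C=cloud(m,D); k=C[:260].reshape(-1,3); k=k[np.isfinite(k[:,0])]; u=k[:,:2]@ex-U0; v=k[:,:2]@ey-V0
t=(abs(u)<.11)&(abs(v)<.08)&(k[:,2]>.035)&(k[:,2]<.07)
P=np.c_[v[t],np.ones(t.sum())]; z=k[t,2]
for _ in range(4):
    c=np.linalg.lstsq(P,z,rcond=None)[0]; r=abs(P@c-z); q=r<max(.002,1.5*np.std(r)); P,z=P[q],z[q]
print("slope",-np.arctan(c[0]),"z",c[1],len(z))
t=(abs(u+.023)<.05)&(abs(v+.137)<.02)&(k[:,2]>.025)&(k[:,2]<.07); print("bar",t.sum(),np.percentile(v[t]+V0,[5,50,95]),np.percentile(k[t,2],[50,95]))
t=(k[:,2]>.085)&(k[:,2]<.105)&(u>.06)&(u<.25)&(v<-.05)&(v>-.25); print("knob",t.sum(), k[t].mean(0) if t.any() else 0, k[t].min(0) if t.any() else 0,k[t].max(0) if t.any() else 0)
cv2.imwrite("pics/lid2.png",im[:,:,::-1])
E
python3 lid2.py; python3 lid.py
```

```text
[0.47928711 0.01926585 0.19174271] 172.1077669115648
slope 0.016726565548769643 z 0.04970406357359344 26624
bar 1450 [0.0769993  0.08342412 0.09854825] [0.04309761 0.04463912]
knob 0 0 0 0
[0.47803645 0.01947016 0.1897107 ] 0.08449578946561564 0.03643820133732233 [ 0.48622948  0.65329458 -0.46965799]
lid slope rad 0.01786799211195425 z at centre 0.049756457380885126 1477
```

Call:
arm_command(
  xyz=[
    [0,0,0],
    [0,0,0.1],
    [0,0,0.3],
    [0,0,0.5],
    [0,0,0.6],
    [0,0,0.64],
    [0,0,0.66],
    [0,0,0.67],
  ],
  rot=[
    [0,0,0],
    [0,0,0],
    [0,0,0],
    [0,0,0],
    [0,0,0],
    [0,0,0],
    [0,0,0],
    [0,0,0],
  ],
  gripper=[-1,-1,-1,-1,-1,-1,-1,-1],
)

```text
clock: 51.45
eef_pos: [0.4757, 0.0196, 0.057]
orientation: [-0.004, 0.069, 0.998, 0.0]
wrist_force: [-22.2, 1.4, 41.5]
gripper_width: -0.0001
grasp_force: 21.0
```

Call:
arm_command(
  xyz=[
    [0,0,0.01],
    [0,0,0.015],
    [0,0,0.02],
    [0,0,0.02],
    [0,0,0.02],
    [0,0,0.02],
    [0,0,0.02],
    [0,0,0.02],
  ],
  rot=[
    [0,0,0],
    [0,0,0],
    [0,0,0],
    [0,0,0],
    [0,0,0],
    [0,0,0],
    [0,0,0],
    [0,0,0],
  ],
  gripper=[-1,-1,-1,-1,-1,-1,-1,-1],
)

```text
clock: 52.25
eef_pos: [0.4759, 0.0196, 0.0566]
orientation: [-0.004, 0.068, 0.998, -0.0]
wrist_force: [-32.5, 1.5, 63.5]
gripper_width: -0.0002
grasp_force: 32.0
```

```bash
python3 lid.py
```

```text
[0.47591884 0.01955157 0.05656644] 0.0842875812232564 -0.00016211520868320443 [-32.53457104   1.47231023  63.51949751]
lid slope rad 0.0036112443206693843 z at centre 0.04777276245803115 1111
```

Call:
arm_command(
  xyz=[
    [0,0,-0.05],
    [0,0,-0.1],
    [0,0,-0.3],
    [0,0,-0.5],
    [0,0,-0.65],
    [0,0,-0.65],
    [0,0,-0.65],
    [0,0,-0.65],
  ],
  rot=[
    [0,0,0],
    [0,0,0],
    [0,0,0],
    [0,0,0],
    [0,0,0],
    [0,0,0],
    [0,0,0],
    [0,0,0],
  ],
  gripper=[-1,-1,-1,-1,-1,-1,-1,-1],
)

```text
clock: 53.1
eef_pos: [0.4778, 0.0194, 0.1811]
orientation: [-0.001, 0.069, 0.998, 0.0]
wrist_force: [-0.3, -0.1, -0.7]
gripper_width: -0.0001
grasp_force: 0.0
```

```bash
python3 lid2.py; python3 lid.py; python3 - <<'E'
from h import *
# catch: knob top and arm in side + scene views
for n in("side","scene"):
    m=camera_model(n); im,D=grab_frame(n); C=cloud(m,D); k=C.reshape(-1,3); c=im.reshape(-1,3).astype(int); g=np.isfinite(k[:,0]); k=k[g]; c=c[g]
    r=(k[:,0]>.55)&(k[:,0]<.72)&(k[:,1]>-.06)&(k[:,1]<.075)
    t=r&(k[:,2]>.09)&(k[:,2]<.102); print(n,"knob",t.sum(),k[t].mean(0),k[t].min(0),k[t].max(0))
    t=r&(c[:,0]>1.6*c[:,2])&(k[:,2]>.061)&(k[:,2]<.072); q=k[t]; print("arm",t.sum(),q[np.argmin(q[:,0])],q[np.argmax(q[:,0])],np.median(q[:,2]),cv2.minAreaRect(q[:,:2].astype(np.float32)))
E
```

```text
[0.47778773 0.01936442 0.18107414] 172.08340227147664
slope -0.0012900157173742549 z 0.04796419756086519 27462
bar 1425 [0.07672881 0.08328549 0.09831066] [0.03887936 0.0405075 ]
knob 0 0 0 0
[0.47765394 0.01940595 0.18080601] 0.08438000066422427 2.6881342183729376e-05 [ 0.17289013 -0.02565453  0.92193995]
lid slope rad 0.003053707003813977 z at centre 0.047958297863392244 1484
side knob 31 [ 0.64758476 -0.00505536  0.09580126] [ 0.63926722 -0.01285159  0.09121528] [0.65604945 0.00428222 0.10157217]
arm 135 [0.56535474 0.02139623 0.06225591] [ 0.6545116  -0.00870453  0.06466925] 0.06430000350214671 ((0.598414957523346, 0.019901316612958908), (0.04845058172941208, 0.11939091980457306), 40.355186462402344)
scene knob 31 [0.6509315  0.00275855 0.09680774] [ 0.64136038 -0.00701943  0.09015682] [0.65901407 0.00959746 0.10198529]
arm 122 [0.56951619 0.02946616 0.06719921] [ 6.59376529e-01 -6.31601082e-04  6.10858326e-02] 0.06629308456014538 ((0.6052942276000977, 0.02383338287472725), (0.04246533289551735, 0.11294053494930267), 47.712890625)
```

```bash
python3 - <<'E'
from h import *
f=np.load("w1.npz",allow_pickle=True); im=f['im'].astype(int); m=f['m'].item(); C=cloud(m,f['D'])
yel=(im[...,0]>1.7*im[...,2])&(im[...,0]>60)&(im[...,1]>.55*im[...,0])
n,L,st,ce=cv2.connectedComponentsWithStats(yel[180:280,250:340].astype(np.uint8))
for i in range(1,n):
    if st[i,4]>25:
        P=C[180:280,250:340][L==i]; P=P[P[:,2]>.055]; u=P[:,:2]@ex-U0; v=P[:,:2]@ey-V0
        print(st[i],len(P),"u",np.percentile(u,[2,50,98]).round(4),"v",np.percentile(v,[2,50,98]).round(4),"z",np.percentile(P[:,2],[5,50,95]).round(4))
        t=(P[:,2]>.060)&(P[:,2]<.068); q=P[t][:,:2].astype(np.float32)
        if len(q)>20: l=cv2.fitLine(q,cv2.DIST_HUBER,0,.01,.01).ravel(); print("line",l,np.degrees(np.arctan2(l[1],l[0])))
for nm in("side","scene"):
    m=camera_model(nm); im,D=grab_frame(nm); C=cloud(m,D); a=im.astype(int)
    y=(a[...,0]>1.5*a[...,2])&(a[...,1]>.6*a[...,0])&(a[...,0]>60); P=C[y]; u=P[:,:2]@ex-U0; v=P[:,:2]@ey-V0; t=(abs(u)<.12)&(v>-.09)&(v<.06)&(P[:,2]>.044)&(P[:,2]<.08); print(nm,t.sum(),np.percentile(u[t],[5,50,95]),np.percentile(v[t],[5,50,95]),np.median(P[t,2]))
K=np.array([.649,0.0]); print("knob uv",K@ex-U0,K@ey-V0)
E
```

```text
[ 20  10  18  60 501] 447 u [0.0649 0.0986 0.1407] v [-0.1305 -0.1171 -0.103 ] z [0.0616 0.0632 0.0687]
line [ 0.92778116 -0.37312475  0.6051556   0.018456  ] -21.908459
[ 52  10  18  20 254] 253 u [0.0574 0.0672 0.0794] v [-0.0647 -0.0555 -0.0461] z [0.0909 0.098  0.1003]
side 45 [0.05907191 0.06613611 0.07837093] [-0.08042646 -0.07104018 -0.05994115] 0.06856951254945098
scene 45 [0.06202605 0.0684042  0.07978637] [-0.07439805 -0.06469396 -0.05480055] 0.07052123949419964
knob uv 0.14953370075102906 -0.1299717195547876
```

```bash
python3 - <<'E'
from h import *
plan([(.6486,-.0008,.17,172.16)])
E
```

```text
xyz [-0.858  0.018  0.058] rotz -0.0004 rows 3.4
```

Call:
arm_command(
  xyz=[
    [-0.2,0,0],
    [-0.4,0.01,0],
    [-0.6,0.018,0.03],
    [-0.858,0.018,0.058],
    [-0.858,0.018,0.058],
    [-0.858,0.018,0.058],
    [-0.858,0.018,0.058],
    [-0.858,0.018,0.058],
  ],
  rot=[
    [0,0,0],
    [0,0,0],
    [0,0,0],
    [0,0,0],
    [0,0,0],
    [0,0,0],
    [0,0,0],
    [0,0,0],
  ],
  gripper=[0,0,0,0,0,0,0,0],
)

```text
clock: 54.2
eef_pos: [0.6483, -0.0006, 0.1716]
orientation: [0.0, 0.069, 0.998, -0.0]
wrist_force: [0.4, 0.2, 0.4]
gripper_width: 0.0426
grasp_force: 0.0
```

```bash
python3 - <<'E'
from h import *
s=get_state(); print(s['eef_pos'],s['gripper_width'])
m=camera_model("wrist"); im,D=grab_frame("wrist"); cv2.imwrite("pics/w14.png",im[:,:,::-1]); C=cloud(m,D); k=C.reshape(-1,3); k=k[np.isfinite(k[:,0])]
r=(abs(k[:,0]-.649)<.03)&(abs(k[:,1])<.03)
t=r&(k[:,2]>.092)&(k[:,2]<.102); print("knob top",t.sum(),k[t].mean(0),np.percentile(k[t],[2,98],axis=0) if t.any() else 0)
a=im.astype(int).reshape(-1,3)[np.isfinite(C.reshape(-1,3)[:,0])]
y=(a[:,0]>1.6*a[:,2])&(a[:,1]>.55*a[:,0])&(a[:,0]>50)&(k[:,2]>.059)&(k[:,2]<.07)&(k[:,0]>.54)&(k[:,1]<.05); q=k[y]
l=cv2.fitLine(q[:,:2].astype(np.float32),cv2.DIST_HUBER,0,.01,.01).ravel(); print("arm",y.sum(),l,np.degrees(np.arctan2(l[1],l[0])),q.min(0),q.max(0))
y=(a[:,0]>1.6*a[:,2])&(a[:,1]>.55*a[:,0])&(a[:,0]>50)&(k[:,2]>.07)&(k[:,2]<.085); q=k[y]; u=q[:,:2]@ex-U0; v=q[:,:2]@ey-V0; print("high brass",y.sum(),np.percentile(u,[5,50,95]),np.percentile(v,[5,50,95]))
E
```

```text
[ 6.48287431e-01 -5.50932669e-04  1.71556798e-01] 0.04259847511183437
knob top 429 [6.47695987e-01 2.33155184e-04 9.64876712e-02] [[ 0.640272   -0.0076632   0.09315891]
 [ 0.65569031  0.00795333  0.09812792]]
arm 1810 [ 0.927552   -0.3736942   0.6015628   0.01932789] -21.94363 [ 0.56693837 -0.00316904  0.05972487] [0.64562219 0.03926705 0.06992651]
high brass 58 [0.06079993 0.06793251 0.08864456] [-0.08296045 -0.06662083 -0.0581358 ]
```

View pics/w14.png

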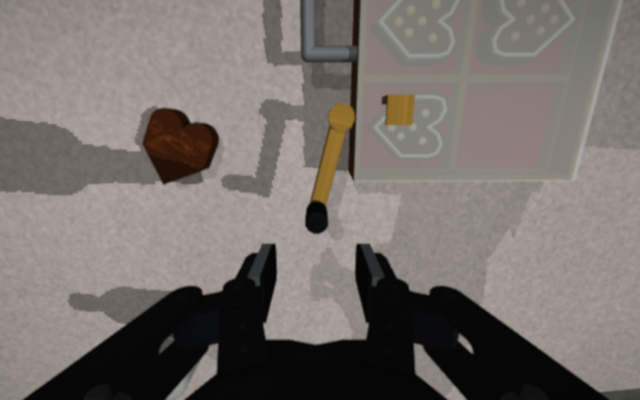

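Knob at px (317,217), pivot (341,117), brass catch on the lid (400,108); hearts visible inside under the shut lid. Grip the knob and swing it.

Call:
arm_command(
  xyz=[
    [0,0.004,0.1],
    [0,0.004,0.25],
    [0,0.004,0.393],
    [0,0.004,0.393],
    [0,0.004,0.393],
    [0,0.004,0.393],
    [0,0.004,0.393],
    [0,0.004,0.393],
  ],
  rot=[
    [0,0,0],
    [0,0,0],
    [0,0,0],
    [0,0,0],
    [0,0,0],
    [0,0,0],
    [0,0,0],
    [0,0,0],
  ],
  gripper=[0,0,0,0,-1,-1,-1,-1],
  grip_force=25,
)

```text
clock: 55.05
eef_pos: [0.6504, -0.0002, 0.0945]
orientation: [0.002, 0.069, 0.998, -0.0]
wrist_force: [-2.6, 0.7, 6.3]
gripper_width: 0.017
grasp_force: 25.3
```

Call:
arm_command(
  xyz=[
    [-0.0084,0.0434,0],
    [-0.0119,0.0875,0],
    [-0.0103,0.1317,0],
    [-0.0037,0.1754,0],
    [0.0078,0.2181,0],
    [0.024,0.2593,0],
    [0.0448,0.2983,0],
    [0.0699,0.3347,0],
  ],
  rot=[
    [0,0,0],
    [0,0,0],
    [0,0,0],
    [0,0,0],
    [0,0,0],
    [0,0,0],
    [0,0,0],
    [0,0,0],
  ],
  gripper=[-1,-1,-1,-1,-1,-1,-1,-1],
)

```text
clock: 55.85
eef_pos: [0.6463, 0.0682, 0.0941]
orientation: [0.002, 0.069, 0.998, -0.0]
wrist_force: [-2.4, -2.7, 5.1]
gripper_width: 0.0169
grasp_force: 25.6
```

Call:
arm_command(
  xyz=[
    [0.0291,0.0333,0],
    [0.0617,0.0632,0],
    [0.0975,0.0892,0],
    [0.136,0.1109,0],
    [0.1767,0.1282,0],
    [0.2191,0.1407,0],
    [0.2627,0.1483,0],
    [0.29,0.151,0],
  ],
  rot=[
    [0,0,0],
    [0,0,0],
    [0,0,0],
    [0,0,0],
    [0,0,0],
    [0,0,0],
    [0,0,0],
    [0,0,0],
  ],
  gripper=[-1,-1,-1,-1,-1,-1,-1,-1],
)

```text
clock: 56.65
eef_pos: [0.5923, 0.1058, 0.0937]
orientation: [0.002, 0.069, 0.998, -0.001]
wrist_force: [1.9, -3.6, 5.0]
gripper_width: 0.0173
grasp_force: 26.0
```

Call:
arm_command(
  xyz=[
    [0.01,0,0],
    [0.02,0,0],
    [0.03,0,0],
    [0.04,0,0],
    [0.045,0,0],
    [0.05,0,0],
    [0.05,0,0],
    [0.05,0,0],
  ],
  rot=[
    [0,0,0],
    [0,0,0],
    [0,0,0],
    [0,0,0],
    [0,0,0],
    [0,0,0],
    [0,0,0],
    [0,0,0],
  ],
  gripper=[-1,-1,-1,-1,-1,-1,-1,-1],
)

```text
clock: 57.45
eef_pos: [0.5863, 0.1066, 0.0939]
orientation: [0.006, 0.069, 0.998, -0.0]
wrist_force: [15.0, -4.5, -4.4]
gripper_width: 0.0169
grasp_force: 25.1
```

```bash
python3 - <<'E'
from h import *
s=get_state(); p=s['eef_pos']; print(p,"uv",p[:2]@ex-U0,p[:2]@ey-V0,s['gripper_width'],s['wrist_force'],"force in u",s['wrist_force'][:2]@ex)
E
```

```text
[0.58629606 0.10663005 0.09389608] uv 0.07287075755592248 -0.03289163006802917 0.01690697926943124 [14.98283556 -4.5219413  -4.385519  ] force in u 15.459614182202941
```

Call:
arm_command(
  xyz=[
    [-0.01,0,0],
    [-0.02,0,0],
    [-0.02,0,0],
    [-0.02,0,0],
    [-0.02,0,-0.1],
    [-0.02,0,-0.3],
    [-0.02,0,-0.6],
    [-0.02,0,-0.8],
  ],
  rot=[
    [0,0,0],
    [0,0,0],
    [0,0,0],
    [0,0,0],
    [0,0,0],
    [0,0,0],
    [0,0,0],
    [0,0,0],
  ],
  gripper=[-1,-0.3,-0.1,-0.1,-0.1,-0.1,-0.1,-0.1],
)

```text
clock: 58.25
eef_pos: [0.584, 0.1073, 0.2526]
orientation: [-0.002, 0.069, 0.998, 0.0]
wrist_force: [1.3, 0.7, -1.1]
gripper_width: 0.0382
grasp_force: 0.0
```

Call:
arm_command(
  xyz=[
    [0,-0.2,-0.1],
    [0,-0.4,-0.2],
    [0,-0.5,-0.3],
    [0,-0.5,-0.3],
    [0,-0.5,-0.3],
    [0,-0.5,-0.3],
    [0,-0.5,-0.3],
    [0,-0.5,-0.3],
  ],
  rot=[
    [0,0,0],
    [0,0,0],
    [0,0,0],
    [0,0,0],
    [0,0,0],
    [0,0,0],
    [0,0,0],
    [0,0,0],
  ],
  gripper=[-0.1,-0.1,-0.1,-0.1,-0.1,-0.1,-0.1,-0.1],
)

```text
clock: 59.05
eef_pos: [0.5712, 0.0089, 0.311]
orientation: [-0.001, 0.068, 0.998, 0.0]
wrist_force: [-0.5, -0.0, -0.6]
gripper_width: 0.0383
grasp_force: 0.0
```

```bash
python3 lid2.py; python3 - <<'E'
from h import *
m=camera_model("wrist"); im,D=grab_frame("wrist"); cv2.imwrite("pics/w15.png",im[:,:,::-1]); C=cloud(m,D); k=C[:270].reshape(-1,3); k=k[np.isfinite(k[:,0])]; u=k[:,:2]@ex-U0; v=k[:,:2]@ey-V0
t=(k[:,2]>.092)&(k[:,2]<.102)&(abs(u-.073)<.04)&(abs(v+.033)<.04); print("knob",t.sum(),u[t].mean(),v[t].mean(),"angle",np.pi/2-np.arctan2(v[t].mean()+.111,u[t].mean()-.0727))
E
```

```text
[0.57122353 0.0088619  0.31096032] 172.1639780108398
slope -0.0013912111170037184 z 0.04789388341911057 20944
bar 916 [0.07709117 0.08387938 0.09794152] [0.03873155 0.04053178]
knob 0 0 0 0
knob 174 0.07309063543900053 -0.0334881462113895 angle 0.005039643780671232
```

View pics/w15.png

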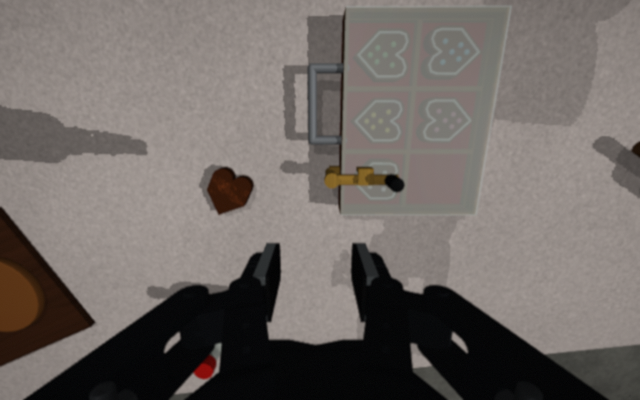

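The picture shows five hearts under the shut lid (x 345–510). The catch arm lies over the lid in its brass catch (335–400, 180), and the plain heart is untouched at (230,188). Handing in.

```bash
python3 -c "
from plant import *
print(finish_job())"
```

```text
the job is handed in; nothing more can be done
None
```

All five iced hearts lie flat, iced side up, each in its own pocket; the lid is fully shut and the catch was swung into its catch afterwards. The plain heart, bottle and bowl were left where they were, and the job was handed in at about 59 s.

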